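Gauge the tube holders for the incubator shaker

ROBOT

A 6-joint arm with a two-finger parallel gripper is mounted at the origin on the work surface. World frame = base frame: x ahead of the robot, y to its left, z up, the work surface at z = 0. Lengths are in m, angles in degrees, forces in N, time in s.
With the tool pointing down it reaches from about 0.375 to 0.975 m from the base axis. Payload 3.8 kg.
Tool frame: the origin (TCP) lies on the centre line of the jaws, within the pads' length; the fingertips stand arm.tip_extent ahead of it and the grasp point (between the pads) lies 11 mm behind it (arm.tip_extent is the distance from the TCP to the fingertips, in m); z points along the fingers, y is the direction in which the jaws open and shut (so a half turn about z gives the same grasp; the last joint's range is limited). The gripper opens to 85 mm and grips with 20 to 120 N. Pads are 22 mm wide; open, the fingers measure 114 mm over their backs; the gripper's body (76 mm by 85 mm) begins 54 mm behind the grasp point. The pads swing forward as they close: fully open they stand 13 mm farther back than shut.
Start: joints at [-77, 15.12, 91.902, -0, 72.978, -2.114], TCP at [0.176, -0.652, 0.239] pointing down, gripper open.
Joint ranges: [-150.88, 150.88], [-54.13, 125.18], [17.81, 147.31], [-75.09, 255.09], [0, 152.58], [-146.25, 146.25]. Speed limits (degrees/s): [147.25, 147.25, 180, 180, 180, 180].

INTERFACE

Orientations are given as a 3x3 rotation matrix whose columns are the frame's x, y, z axes.
In Python, from workcell import arm gives the robot as it stands.
- The arm moves only by the tool play_rows, never from a script. Its argument "increments" is a list of rows, each an object of numbers: "tx", "ty", "tz": the shift along the tool's x, y, z in m; "rx", "ry", "rz": the turn, a rotation vector about the tool's x, y, z in degrees; "gripper": the closure, from 0 (fully open) to 1 (shut). In form: [{"tx": .., "ty": .., "tz": .., "rx": .., "ry": .., "rz": .., "gripper": ..}, ...]. A call has 1 to 5 rows; each row is the pose to reach, as a shift and turn from the pose commanded when the call began, along the tool's axes at that moment; what a row does not reach only later rows make up. A row lasts 1/10 s, in which the tool goes at most 50 mm and 8.59 degrees, less where a joint would pass 70% of its speed; a pose out of reach is approached as far as the arm can. A call with a gripper value outside its range is refused whole. The fingers move at their own pace and stop on an object; "squeeze" is the grip in N (left out, the last holds). Time passes only in rows, so rows that repeat a pose let the fingers close. It gives the time, the measured TCP pose, the force and the opening at its end, in the units of the state.
- arm.sense(): the state, without advancing time (a new reading comes with each control period).
- arm.snapshot(name): name is "scene" or "top"; returns a dict with "pixels" (420x560x3 uint8, red, green, blue), "vertical_fov" (degrees; the focal length in pixels is half the picture's height over the tangent of half this angle, whatever the lens; pixels are square), "cx", "cy" (the principal point, pixels), "k1" (the pictures are not rectified: a ray, as slopes to the right and down, at radius r is drawn at 1 + k1 r^2 times it, then the intrinsics apply), "world_from_camera" (4x4, takes a point from camera to world coordinates). Camera axes: x right, y down, z forward; pixel columns grow to the right and rows downward; lengths in m; the calibration is good to about 2 mm. A picture is of the moment at which its call begins. There is no depth.
- arm.sign_off(): hands the job in, once; it reports no verdict.
The state is a dict: "clock": time; "joint_positions": joint angles; "qd": joint speeds; "tau": joint torques, N m; "position": TCP position; "tool_rot": TCP orientation; "wrist_force": force on the tool from outside, world axes, zero at the start; "moment": the same for the moment, N m; "opening": finger opening in m.
Only numpy, scipy, OpenCV 4.12 (cv2) and the standard library are available. Lean on these libraries where they do the work, as an engineer would, in place of code of your own. Each camera call takes 0.05 s, during which the arm holds its last target. There are 200 camera calls.

TASK

Check the two tube holders with the green-handled plug gauge before they go on the shaker: take it from its black stand and lower it straight down into the blue holder's bore until it stops, then into the grey one's. A holder passes if the gauge goes fully home, its collar down on the holder's top; it fails if the gauge is stopped with the collar still standing clear. Stand each passed holder in the green tray and each failed one in the red tray, with its bore up and flat on the tray's floor, put the gauge back in its stand, and leave the other things on the bench undisturbed.

Things in the scene. Friction and masses are not known exactly. Their poses are not given: they have to be found in the camera images.
- gauge: plug gauge, 115 mm long, 0.2 kg, starts upright in the stand. Origin: centre of the tip of its steel pin; z points up along it to the handle. Pin 30 mm diameter, 45 mm long, tip chamfered 3 mm; green round collar, 44 mm diameter, z = 45 to 53 mm; square green handle 24 x 24 mm (faces square to x and y), z = 53 to 115 mm, gripped about z = 90 mm
- stand: black block 70 x 70 x 50 mm, fixed to the bench, with a round upright hole of 37 mm diameter, 47 mm deep, in the middle of its top. Origin: centre of its underside. With the gauge seated its collar rests on the stand's top, its origin 5 mm above the stand's
- blue_holder: blue square plastic tube holder, 56 x 56 mm, 90 mm tall, loose, 0.25 to 0.5 kg. Origin: centre of underside, z up, x and y square to its faces. Round 31.6 mm bore down the middle from the top, floor 84 mm deep. A hidden rigid shoulder narrows it to 24 mm at a depth drawn anew each time, 15 to 78 mm below the top, each holder on its own: only the gauge tells if it is too shallow
- grey_holder: grey square plastic tube holder, 56 x 56 mm, 90 mm tall, loose, 0.25 to 0.5 kg. Origin: centre of underside, z up, x and y square to its faces. Round 31.6 mm bore down the middle from the top, floor 84 mm deep. A hidden rigid shoulder narrows it to 24 mm at a depth drawn anew each time, 15 to 78 mm below the top, each holder on its own: only the gauge tells if it is too shallow
- pass_tray: green open plastic tray with a low rim, 140 x 210 mm (long side along its own y), rim 16 mm high, walls and floor 5 mm thick, fixed to the bench. Origin: centre of its underside. It has room for both holders side by side along y. The two trays may change sides
- reject_tray: red open plastic tray with a low rim, 140 x 210 mm (long side along its own y), rim 16 mm high, walls and floor 5 mm thick, fixed to the bench. Origin: centre of its underside. It has room for both holders side by side along y. The two trays may change sides
- media_bottle: bystander: clear bottle with blue cap, 66 mm diameter, 135 mm tall. Origin: centre of its underside
- amber_bottle: bystander: amber bottle with black cap, 70 mm diameter, 150 mm tall. Origin: centre of its underside
- beaker: bystander: glass beaker, 70 mm diameter, 85 mm tall. Origin: centre of its underside
- burner: bystander: blue gas cartridge with upright steel burner tube, 90 mm diameter, 178 mm tall. Origin: centre of its underside
- pen: bystander: pen with blue cap lying on the bench, 140 mm long, 13 mm thick. Origin: under its middle, x along it

How it is judged (in metres and radians):
On the way, in this order (a step that is already met when the one before it is completed fails the run):
1. the gauge is lowered straight into the blue holder's bore until it stops: on the hidden shoulder or with its collar on the top (within 3 mm) (x of gauge in the frame of blue_holder between -0.004 and 0.004 m and y of gauge in the frame of blue_holder between -0.004 and 0.004 m and angle between the z axis of gauge and the z axis of blue_holder, either way round below 0.12 rad and z of gauge in the frame of blue_holder below 0.08 m and (z of gauge in the frame of blue_holder below 0.048 m or z of gauge in the frame of blue_holder_step below 0.008 m)), for 0.1 s.
2. then the same with the grey holder (x of gauge in the frame of grey_holder between -0.004 and 0.004 m and y of gauge in the frame of grey_holder between -0.004 and 0.004 m and angle between the z axis of gauge and the z axis of grey_holder, either way round below 0.12 rad and z of gauge in the frame of grey_holder below 0.08 m and (z of gauge in the frame of grey_holder below 0.048 m or z of gauge in the frame of grey_holder_step below 0.008 m)), for 0.1 s.
At the end, for the whole second after the job is handed in: Holders the gauge enters fully stand in the green tray, the others in the red (either if its shoulder is 41.5 to 46.5 mm deep), upright (0.1 rad), at rest on the floor, centre within 45 mm (tray x) and 80 mm (tray y) of the tray's; gauge upright in its stand, collar down within 5 mm, at rest (((z of blue_holder_step in the frame of blue_holder below 0.0435 m and (x of blue_holder in the frame of pass_tray between -0.045 and 0.045 m and y of blue_holder in the frame of pass_tray between -0.08 and 0.08 m and z of blue_holder in the frame of pass_tray between 0.001 and 0.01 m)) or (not (z of blue_holder_step in the frame of blue_holder below 0.0385 m) and (x of blue_holder in the frame of reject_tray between -0.045 and 0.045 m and y of blue_holder in the frame of reject_tray between -0.08 and 0.08 m and z of blue_holder in the frame of reject_tray between 0.001 and 0.01 m))) and angle between each of blue_holder, grey_holder's own z axis and vertical below 0.1 rad and linear speed of each of blue_holder, grey_holder, gauge below 0.01 m/s and ((z of grey_holder_step in the frame of grey_holder below 0.0435 m and (x of grey_holder in the frame of pass_tray between -0.045 and 0.045 m and y of grey_holder in the frame of pass_tray between -0.08 and 0.08 m and z of grey_holder in the frame of pass_tray between 0.001 and 0.01 m)) or (not (z of grey_holder_step in the frame of grey_holder below 0.0385 m) and (x of grey_holder in the frame of reject_tray between -0.045 and 0.045 m and y of grey_holder in the frame of reject_tray between -0.08 and 0.08 m and z of grey_holder in the frame of reject_tray between 0.001 and 0.01 m))) and x of gauge in the frame of stand between -0.006 and 0.006 m and y of gauge in the frame of stand between -0.006 and 0.006 m and z of gauge in the frame of stand between 0.001 and 0.01 m and angle between gauge's own z axis and vertical below 0.15 rad); the robot touches nothing.
It fails at once if the media bottle is moved more than 30 mm or knocked over (distance of media_bottle from where it was at the start of the episode above 0.03 m or angle between media_bottle's own z axis and vertical above 0.5 rad).
It fails at once if the amber bottle is moved more than 30 mm or knocked over (distance of amber_bottle from where it was at the start of the episode above 0.03 m or angle between amber_bottle's own z axis and vertical above 0.5 rad).
It fails at once if the beaker is moved more than 30 mm or knocked over (distance of beaker from where it was at the start of the episode above 0.03 m or angle between beaker's own z axis and vertical above 0.5 rad).
It fails at once if the burner is moved more than 30 mm or knocked over (distance of burner from where it was at the start of the episode above 0.03 m or angle between burner's own z axis and vertical above 0.5 rad).
It fails at once if the pen is moved more than 30 mm (distance of pen from where it was at the start of the episode above 0.03 m).
It also fails if it takes over 72 s, if anything falls off the work surface, if the arm or the gripper's body presses on something with over 40 N, if the wrist force passes 120 N, or if a joint passes its speed limit or range.

## Working session

There is one attempt and no reset: what is moved stays moved. The work goes in short steps, Python scripts to look and compute and a tool call to move; the robot and the scene stay as the last step left them, time stands still between calls to the robot, and variables do not carry over. Pictures are saved under pics/ and viewed, about 8 in all and at most 12, crops included, and the job is handed in when it is done.

Besides the shell and the picture viewer there is one more tool, called as name([rows], argument=value, ...), one row to a line, values as JSON. play_rows: Moves the arm, as the interface text tells. Its arguments: {"type":"object","properties":{"increments":{"type":"array","items":{"type":"object","properties":{"tx":{"type":"number"},"ty":{"type":"number"},"tz":{"type":"number"},"rx":{"type":"number"},"ry":{"type":"number"},"rz":{"type":"number"},"gripper":{"type":"number"}}}},"squeeze":{"type":"number"}},"required":["increments"]}

```bash
ls; mkdir -p pics
python3 - <<'E'
from workcell import arm
import cv2,numpy as np
s=arm.sense();print({k:np.round(v,3).tolist() for k,v in s.items()},arm.tip_extent)
for n in("scene","top"):
    d=arm.snapshot(n);cv2.imwrite(f"pics/{n}0.png",d["pixels"][:,:,::-1])
    print({k:(np.round(v,4).tolist()) for k,v in d.items() if k!="pixels"})
E
```

```text
pics
{'clock': 0.0, 'joint_positions': [-77.0, 15.169, 91.982, 0.0, 72.978, -2.114], 'qd': [0.064, -0.037, 0.091, 0.019, -0.005, -0.012], 'tau': [-0.001, -51.511, -36.731, -0.0, 0.013, -0.0], 'position': [0.176, -0.651, 0.238], 'tool_rot': [[0.965, 0.261, -0.001], [0.261, -0.965, 0.002], [0.0, -0.002, -1.0]], 'wrist_force': [-0.365, -0.16, -0.324], 'moment': [0.017, 0.054, -0.015], 'opening': 0.086} 0.008
{'vertical_fov': 43.5249, 'cx': 280.5504, 'cy': 203.3108, 'k1': -0.0762, 'world_from_camera': [[-0.6298, 0.4902, -0.6026, 1.3368], [0.7768, 0.4037, -0.4834, 0.6029], [0.0063, -0.7725, -0.635, 0.8564], [0.0, 0.0, 0.0, 1.0]]}
{'vertical_fov': 51.1321, 'cx': 276.317, 'cy': 210.4211, 'k1': -0.1196, 'world_from_camera': [[-0.0245, -0.9929, 0.116, 0.4704], [-0.9997, 0.0237, -0.009, -0.0018], [0.0062, -0.1162, -0.9932, 0.9906], [0.0, 0.0, 0.0, 1.0]]}
```

View pics/top0.png

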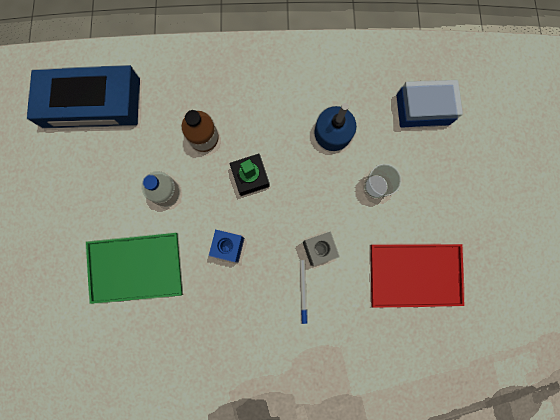

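View pics/scene0.png

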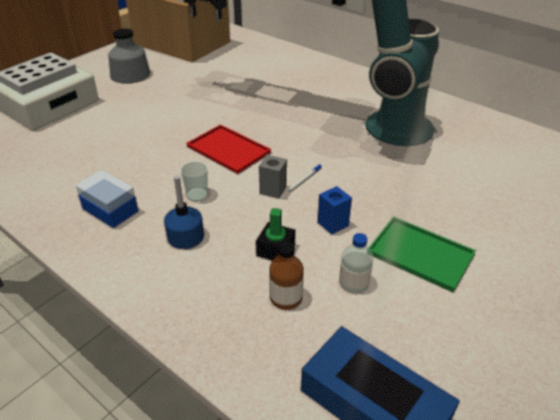

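```bash
cat > h.py <<'E'
import numpy as np,cv2
from workcell import arm
def K(d):
    h=d["pixels"].shape[0];f=h/2/np.tan(np.radians(d["vertical_fov"]/2))
    return np.array([[f,0,d["cx"]],[0,f,d["cy"]],[0,0,1.]]),np.array([d["k1"],0,0,0,0.])
def plane(d,uv,z):
    k,D=K(d);uv=np.asarray(uv,float).reshape(-1,1,2)
    n=cv2.undistortPointsIter(uv,k,D,None,None,(3,50,1e-10)).reshape(-1,2)
    T=np.array(d["world_from_camera"]);r=np.c_[n,np.ones(len(n))]@T[:3,:3].T
    o=T[:3,3];return o+r*((z-o[2])/r[:,2])[:,None]
def proj(d,P):
    k,D=K(d);T=np.linalg.inv(np.array(d["world_from_camera"]))
    return cv2.projectPoints(np.asarray(P,float).reshape(-1,1,3),cv2.Rodrigues(T[:3,:3])[0],T[:3,3],k,D)[0].reshape(-1,2)
def crop(d,c,r,s): 
    x,y=c;return cv2.resize(d["pixels"][y-r:y+r,x-r:x+r,::-1],None,fx=s,fy=s,interpolation=cv2.INTER_NEAREST)
E
python3 - <<'E'
from h import *
d=arm.snapshot("top");e=arm.snapshot("scene")
cv2.imwrite("pics/c1.png",np.vstack([np.hstack([crop(d,c,24,5) for c in((227,246),(321,248),(249,174))]),np.hstack([crop(e,c,24,5) for c in((334,209),(273,175),(276,235))])]))
px=d["pixels"].astype(int);hsv=cv2.cvtColor(d["pixels"],cv2.COLOR_RGB2HSV)
g=cv2.inRange(hsv,(50,120,40),(75,255,255));r=cv2.inRange(hsv,(0,150,60),(8,255,255))
for n,m in(("green",g),("red",r)):
    for c in cv2.findContours(m,0,1)[0]:
        if cv2.contourArea(c)>100:
            R=cv2.minAreaRect(c);P=plane(d,cv2.boxPoints(R),.016 if R[1][0]*R[1][1]>2000 else .1)
            print(n,np.round(R[0],1),np.round(P[:,:2],3).tolist(),P.mean(0).round(3))
# approx other things
for n,c,z in(("blue",(226,246),.09),("grey",(321,248),.09),("stand",(249,174),.05),("penA",(303,260),.006),("penB",(304,323),.006),("amber",(193,118),.15),("media",(152,183),.135),("burner",(342,113),.178),("beaker",(387,180),.085)): print(n,plane(d,c,z)[0,:2].round(3))
E
```

```text
green [133.1 267.8] [[0.525, 0.427], [0.54, 0.214], [0.402, 0.201], [0.385, 0.412]] [0.463 0.313 0.016]
green [248.2 170.9] [[0.67, 0.075], [0.688, 0.037], [0.647, 0.018], [0.629, 0.055]] [0.658 0.046 0.1  ]
red [417.3 275.5] [[0.502, -0.221], [0.498, -0.432], [0.358, -0.426], [0.364, -0.216]] [ 0.43  -0.324  0.016]
blue [0.505 0.095]
grey [ 0.496 -0.1  ]
stand [0.662 0.047]
penA [ 0.473 -0.067]
penB [ 0.333 -0.066]
amber [0.758 0.152]
media [0.631 0.237]
burner [ 0.752 -0.141]
beaker [ 0.635 -0.246]
```

View pics/c1.png

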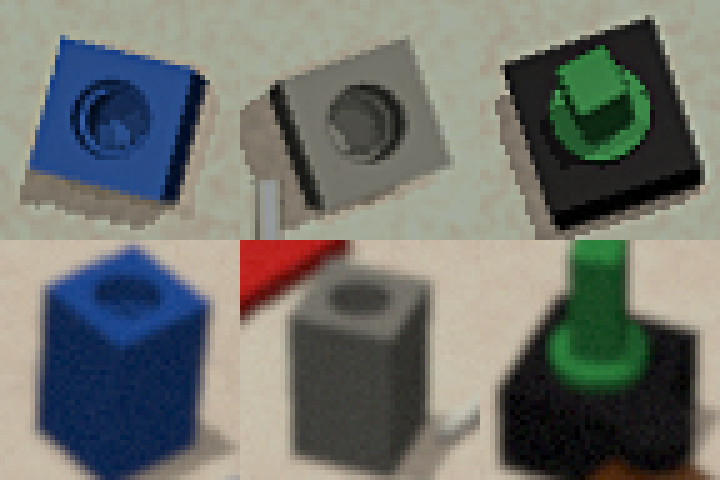

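```bash
cat >> h.py <<'E'
def sq(P):
    P=P[:,:2];v=[P[1]-P[0],P[2]-P[1],P[3]-P[2],P[0]-P[3]]
    a=[np.degrees(np.arctan2(x[1],x[0])) for x in v];a=[(q-a[0]+45)%90-45 for q in a]
    a0=np.degrees(np.arctan2(v[0][1],v[0][0]))
    return P.mean(0).round(4),(a0+np.mean(a)+45)%90-45,np.linalg.norm(v,axis=1).round(4)
E
python3 - <<'E'
from h import *
d=arm.snapshot("top");e=arm.snapshot("scene")
f=lambda d,o,q,z:plane(d,np.array(q)/5-.5+np.array(o),z)
print("blue",sq(f(d,(203,222),[(62,37),(195,68),(162,200),(30,168)],.09)),f(d,(203,222),[(110,119)],.09))
print("grey",sq(f(d,(297,224),[(30,87),(168,38),(210,165),(85,210)],.09)),f(d,(297,224),[(126,122)],.09))
print("stand",sq(f(d,(225,150),[(22,67),(172,20),(220,170),(75,215)],.05)))
print("gtop",sq(f(d,(225,150),[(78,68),(120,45),(145,95),(105,118)],.12)),"collar",f(d,(225,150),[(120,113)],.058))
for n,o,q in(("blue",(203,222),(0,0)),):pass
# auto: seeded flood masks
for n,c,z in(("blue",(220,238),.09),("grey",(313,242),.09),("stand",(238,185),.05)):
    im=cv2.resize(d["pixels"],None,fx=4,fy=4,interpolation=cv2.INTER_CUBIC);m=np.zeros((im.shape[0]+2,im.shape[1]+2),np.uint8)
    im=cv2.medianBlur(im,5);t=(14,)*3 if n=="stand" else (28,)*3
    cv2.floodFill(im,m,(c[0]*4,c[1]*4),0,t,t,4|cv2.FLOODFILL_MASK_ONLY|cv2.FLOODFILL_FIXED_RANGE)
    cs=cv2.findContours(m[1:-1,1:-1],0,1)[0];R=cv2.minAreaRect(max(cs,key=cv2.contourArea))
    b=cv2.boxPoints(R)/4-.375;print(n,"auto",np.round(R[1],1)/4,sq(plane(d,b,z)))
k=cv2.inRange(cv2.cvtColor(e["pixels"],cv2.COLOR_RGB2HSV),(50,120,30),(75,255,255))
# scene bores
print("scene blue bore",f(e,(310,185),[(128,57)],.09),"grey",f(e,(249,151),[(121,59)],.09))
E
```

```text
blue (array([0.5066, 0.0972]), np.float64(-14.638211715490854), array([0.0564, 0.0556, 0.0558, 0.0552])) [[0.50621371 0.09809178 0.09      ]]
grey (array([ 0.4949, -0.0999]), np.float64(18.696674773281288), array([0.0605, 0.0548, 0.0547, 0.055 ])) [[ 0.49607071 -0.10103469  0.09      ]]
stand (array([0.6639, 0.0475]), np.float64(16.847444640786705), array([0.0689, 0.0702, 0.0659, 0.0699]))
gtop (array([0.6645, 0.0477]), np.float64(27.26266725380063), array([0.0194, 0.0231, 0.0187, 0.0235])) collar [[0.66427186 0.04794726 0.058     ]]
blue auto [26.925 27.175] (array([0.5062, 0.0978]), np.float64(-15.043086352622765), array([0.0556, 0.0556, 0.0555, 0.0553]))
grey auto [90.05 43.15] (array([ 0.4369, -0.0929]), np.float64(2.466483506720749), array([0.0891, 0.1832, 0.0877, 0.1825]))
stand auto [34.775 31.05 ] (array([0.6607, 0.047 ]), np.float64(16.95923125682168), array([0.0681, 0.0774, 0.0673, 0.0772]))
scene blue bore [[0.50730885 0.1008435  0.09      ]] grey [[ 0.49507139 -0.09893535  0.09      ]]
```

```bash
cat > go.py <<'E'
# python3 go.py x y z yaw : tool-frame shift/turn from measured pose to tool-down pose (yaw = tool x axis)
import sys;from h import *
x,y,z,w=map(float,sys.argv[1:5]);s=arm.sense();R=np.array(s["tool_rot"]);p=np.array(s["position"])
w=np.radians(w);G=np.array([[np.cos(w),np.sin(w),0],[np.sin(w),-np.cos(w),0],[0,0,-1]])
print("t",(R.T@([x,y,z]-p)).round(4),"r",np.degrees(cv2.Rodrigues(R.T@G)[0].ravel()).round(2),"pos",p.round(4),"yaw",np.degrees(np.arctan2(R[1,0],R[0,0])).round(2),"F",np.round(s["wrist_force"],1),"t",s["clock"],"op",np.round(s["opening"],4),"q",np.round(s["joint_positions"],0))
E
python3 go.py .6643 .0478 .19 27
```

```text
t [ 0.6538 -0.5476  0.0493] r [-5.000e-02 -1.000e-02 -1.189e+01] pos [ 0.1759 -0.6514  0.2388] yaw 15.11 F [-0.4  0.2 -0.8] t 0.3 op 0.0854 q [-77.  15.  92.  -0.  73.  -2.]
```

play_rows([
  {"tx": 0.653, "ty": -0.548, "tz": 0, "rz": -12},
  {"tx": 0.653, "ty": -0.548, "tz": 0, "rz": -12},
  {"tx": 0.653, "ty": -0.548, "tz": 0, "rz": -12},
  {"tx": 0.653, "ty": -0.548, "tz": 0, "rz": -12},
  {"tx": 0.653, "ty": -0.548, "tz": 0, "rz": -12},
])

```text
invalid input at $.increments[0]: expected keys tx, ty, tz, rx, ry, rz, gripper
```

```bash
python3 go.py .6643 .0478 .2 27
```

```text
t [ 0.6538 -0.5476  0.0393] r [-5.000e-02 -1.000e-02 -1.189e+01] pos [ 0.1759 -0.6514  0.2388] yaw 15.11 F [-0.4  0.2 -0.8] t 0.3 op 0.0854 q [-77.  15.  92.  -0.  73.  -2.]
```

All keys are required.

play_rows([
  {"tx": 0.653, "ty": -0.548, "tz": 0, "rx": 0, "ry": 0, "rz": -12, "gripper": 0},
  {"tx": 0.653, "ty": -0.548, "tz": 0, "rx": 0, "ry": 0, "rz": -12, "gripper": 0},
  {"tx": 0.653, "ty": -0.548, "tz": 0, "rx": 0, "ry": 0, "rz": -12, "gripper": 0},
  {"tx": 0.653, "ty": -0.548, "tz": 0, "rx": 0, "ry": 0, "rz": -12, "gripper": 0},
  {"tx": 0.653, "ty": -0.548, "tz": 0, "rx": 0, "ry": 0, "rz": -12, "gripper": 0},
])

```text
clock: 0.8
position: [0.3197, -0.4449, 0.2394]
tool_rot: [[0.89, 0.455, 0.0], [0.455, -0.89, -0.0], [0.0, 0.0, -1.0]]
wrist_force: [1.1, -0.2, -0.6]
opening: 0.0852
```

```bash
python3 go.py .6643 .0478 .2 27
```

```text
t [ 0.5311 -0.2818  0.0394] r [ 0.02 -0.01  0.08] pos [ 0.3197 -0.4449  0.2394] yaw 27.08 F [ 1.1 -0.2 -0.6] t 0.8 op 0.0852 q [-57.   1. 108.   0.  71.   6.]
```

play_rows([
  {"tx": 0.531, "ty": -0.282, "tz": 0, "rx": 0, "ry": 0, "rz": 0, "gripper": 0},
  {"tx": 0.531, "ty": -0.282, "tz": 0, "rx": 0, "ry": 0, "rz": 0, "gripper": 0},
  {"tx": 0.531, "ty": -0.282, "tz": 0, "rx": 0, "ry": 0, "rz": 0, "gripper": 0},
  {"tx": 0.531, "ty": -0.282, "tz": 0, "rx": 0, "ry": 0, "rz": 0, "gripper": 0},
  {"tx": 0.531, "ty": -0.282, "tz": 0, "rx": 0, "ry": 0, "rz": 0, "gripper": 0},
])

```text
clock: 1.3
position: [0.4629, -0.2398, 0.2397]
tool_rot: [[0.89, 0.456, 0.001], [0.456, -0.89, -0.001], [0.0, 0.001, -1.0]]
wrist_force: [-0.2, -0.7, 0.1]
opening: 0.0855
```

play_rows([
  {"tx": 0.31, "ty": -0.165, "tz": 0, "rx": 0, "ry": 0, "rz": 0, "gripper": 0},
  {"tx": 0.31, "ty": -0.165, "tz": 0, "rx": 0, "ry": 0, "rz": 0, "gripper": 0},
  {"tx": 0.31, "ty": -0.165, "tz": 0, "rx": 0, "ry": 0, "rz": 0, "gripper": 0},
  {"tx": 0.31, "ty": -0.165, "tz": 0, "rx": 0, "ry": 0, "rz": 0, "gripper": 0},
  {"tx": 0.31, "ty": -0.165, "tz": 0, "rx": 0, "ry": 0, "rz": 0, "gripper": 0},
])

```text
clock: 1.8
position: [0.6059, -0.0345, 0.2395]
tool_rot: [[0.89, 0.456, 0.001], [0.456, -0.89, -0.0], [0.0, 0.0, -1.0]]
wrist_force: [0.7, -0.5, -0.0]
opening: 0.0853
```

```bash
python3 go.py .6643 .0478 .2 27
```

```text
t [ 0.0895 -0.0466  0.0395] r [ 0.03 -0.02  0.13] pos [ 0.6059 -0.0345  0.2395] yaw 27.13 F [ 0.7 -0.5 -0. ] t 1.8 op 0.0853 q [ -6.   8. 101.  -0.  72.  57.]
```

play_rows([
  {"tx": 0.0895, "ty": -0.0466, "tz": 0.03, "rx": 0, "ry": 0, "rz": 0, "gripper": 0},
  {"tx": 0.0895, "ty": -0.0466, "tz": 0.03, "rx": 0, "ry": 0, "rz": 0, "gripper": 0},
  {"tx": 0.0895, "ty": -0.0466, "tz": 0.03, "rx": 0, "ry": 0, "rz": 0, "gripper": 0},
  {"tx": 0.0895, "ty": -0.0466, "tz": 0.04, "rx": 0, "ry": 0, "rz": 0, "gripper": 0},
  {"tx": 0.0895, "ty": -0.0466, "tz": 0.04, "rx": 0, "ry": 0, "rz": 0, "gripper": 0},
])

```text
clock: 2.3
position: [0.6619, 0.0451, 0.1973]
tool_rot: [[0.89, 0.456, -0.003], [0.456, -0.89, -0.001], [-0.003, -0.001, -1.0]]
wrist_force: [-0.6, -0.5, -1.0]
opening: 0.0852
```

```bash
python3 go.py .6643 .0478 .084 27
python3 - <<'E'
from h import *
d=arm.snapshot("top");e=arm.snapshot("scene")
cv2.imwrite("pics/c2.png",np.hstack([crop(d,(249,174),40,5),crop(e,(276,225),40,5)]))
E
```

```text
t [ 0.0037 -0.0012  0.1133] r [-0.05  0.19  0.11] pos [0.6619 0.0451 0.1973] yaw 27.11 F [-0.6 -0.5 -1. ] t 2.3 op 0.0852 q [ 2. 16. 96. -0. 69. 65.]
```

View pics/c2.png

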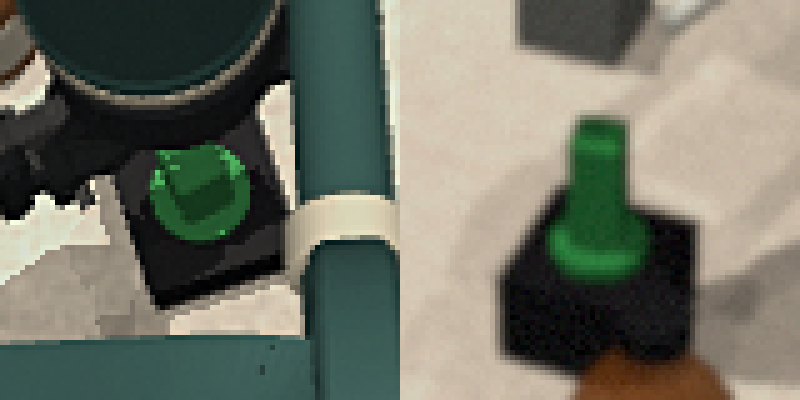

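play_rows([
  {"tx": 0.001, "ty": 0, "tz": 0.04, "rx": 0, "ry": 0, "rz": 0, "gripper": 0},
  {"tx": 0.001, "ty": 0, "tz": 0.08, "rx": 0, "ry": 0, "rz": 0, "gripper": 0},
  {"tx": 0.001, "ty": 0, "tz": 0.114, "rx": 0, "ry": 0, "rz": 0, "gripper": 0},
  {"tx": 0.001, "ty": 0, "tz": 0.115, "rx": 0, "ry": 0, "rz": 0, "gripper": 0},
  {"tx": 0.001, "ty": 0, "tz": 0.115, "rx": 0, "ry": 0, "rz": 0, "gripper": 0},
])

```text
clock: 2.9
position: [0.6638, 0.0451, 0.0847]
tool_rot: [[0.891, 0.454, -0.001], [0.454, -0.891, -0.0], [-0.001, -0.0, -1.0]]
wrist_force: [-0.0, 0.1, -0.7]
opening: 0.0853
```

```bash
python3 go.py .6643 .0478 .084 27
```

```text
t [ 0.0016 -0.0022  0.0007] r [-0.01  0.04  0.03] pos [0.6638 0.0451 0.0847] yaw 27.03 F [-0.   0.1 -0.7] t 2.9 op 0.0853 q [  2.  21. 101.  -0.  58.  65.]
```

play_rows([
  {"tx": 0.0016, "ty": -0.0022, "tz": 0, "rx": 0, "ry": 0, "rz": 0, "gripper": 0},
  {"tx": 0.0016, "ty": -0.0022, "tz": 0, "rx": 0, "ry": 0, "rz": 0, "gripper": 0.5},
  {"tx": 0.0016, "ty": -0.0022, "tz": 0, "rx": 0, "ry": 0, "rz": 0, "gripper": 1},
  {"tx": 0.0016, "ty": -0.0022, "tz": 0, "rx": 0, "ry": 0, "rz": 0, "gripper": 1},
  {"tx": 0.0016, "ty": -0.0022, "tz": 0, "rx": 0, "ry": 0, "rz": 0, "gripper": 1},
], squeeze=50)

```text
clock: 3.4
position: [0.665, 0.0491, 0.0849]
tool_rot: [[0.89, 0.456, 0.001], [0.456, -0.89, 0.0], [0.001, 0.0, -1.0]]
wrist_force: [-0.4, -0.1, -0.3]
opening: 0.0282
```

play_rows([
  {"tx": 0, "ty": 0, "tz": 0, "rx": 0, "ry": 0, "rz": 0, "gripper": 1},
  {"tx": 0, "ty": 0, "tz": 0, "rx": 0, "ry": 0, "rz": 0, "gripper": 1},
  {"tx": 0, "ty": 0, "tz": 0, "rx": 0, "ry": 0, "rz": 0, "gripper": 1},
])

```text
clock: 3.7
position: [0.665, 0.049, 0.0848]
tool_rot: [[0.89, 0.456, 0.001], [0.456, -0.89, 0.0], [0.001, 0.0, -1.0]]
wrist_force: [-0.2, 1.3, 3.7]
opening: 0.0234
```

```bash
python3 go.py .6643 .0478 .084 27
```

```text
t [-0.0012  0.0008  0.0008] r [ 0.01 -0.03  0.12] pos [0.665  0.049  0.0848] yaw 27.12 F [-0.2  1.3  3.7] t 3.7 op 0.0234 q [  2.  22. 101.   0.  58.  65.]
```

play_rows([
  {"tx": 0, "ty": 0, "tz": -0.02, "rx": 0, "ry": 0, "rz": 0, "gripper": 1},
  {"tx": 0, "ty": 0, "tz": -0.05, "rx": 0, "ry": 0, "rz": 0, "gripper": 1},
  {"tx": 0, "ty": 0, "tz": -0.09, "rx": 0, "ry": 0, "rz": 0, "gripper": 1},
  {"tx": 0, "ty": 0, "tz": -0.12, "rx": 0, "ry": 0, "rz": 0, "gripper": 1},
  {"tx": 0, "ty": 0, "tz": -0.13, "rx": 0, "ry": 0, "rz": 0, "gripper": 1},
])

```text
clock: 4.2
position: [0.6666, 0.049, 0.2179]
tool_rot: [[0.89, 0.456, 0.006], [0.456, -0.89, 0.0], [0.005, 0.002, -1.0]]
wrist_force: [1.1, -0.8, -1.6]
opening: 0.0233
```

```bash
python3 go.py .5063 .0978 .205 27
```

```text
t [-0.1205 -0.1165  0.012 ] r [ 0.14 -0.3   0.11] pos [0.6666 0.049  0.2179] yaw 27.11 F [ 1.1 -0.8 -1.6] t 4.2 op 0.0233 q [ 2. 15. 94. -0. 70. 65.]
```

play_rows([
  {"tx": -0.119, "ty": -0.118, "tz": 0.012, "rx": 0, "ry": 0, "rz": 0, "gripper": 1},
  {"tx": -0.119, "ty": -0.118, "tz": 0.012, "rx": 0, "ry": 0, "rz": 0, "gripper": 1},
  {"tx": -0.119, "ty": -0.118, "tz": 0.012, "rx": 0, "ry": 0, "rz": 0, "gripper": 1},
  {"tx": -0.119, "ty": -0.118, "tz": 0.012, "rx": 0, "ry": 0, "rz": 0, "gripper": 1},
  {"tx": -0.119, "ty": -0.118, "tz": 0.012, "rx": 0, "ry": 0, "rz": 0, "gripper": 1},
])

```text
clock: 4.7
position: [0.5007, 0.1003, 0.1995]
tool_rot: [[0.889, 0.457, -0.005], [0.457, -0.889, -0.001], [-0.005, -0.002, -1.0]]
wrist_force: [-0.1, -0.6, -2.0]
opening: 0.0235
```

```bash
python3 go.py .507 .099 .2 27;  python3 - <<'E'
from h import *
d=arm.snapshot("top");e=arm.snapshot("scene")
cv2.imwrite("pics/c3.png",np.hstack([crop(d,(227,236),40,5),crop(e,(334,195),40,5)]))
E
python3 go.py .507 .099 .2 27
```

```text
t [ 0.005   0.004  -0.0006] r [-0.12  0.29  0.21] pos [0.5007 0.1003 0.1995] yaw 27.21 F [-0.1 -0.6 -2. ] t 4.7 op 0.0235 q [  9.  -1. 114.   0.  67.  71.]
t [0.0017 0.0017 0.0013] r [0.   0.04 0.15] pos [0.5047 0.0997 0.2013] yaw 27.15 F [ 0.5  0.1 -2.1] t 4.8 op 0.0234 q [  8.  -1. 114.  -0.  67.  71.]
```

View pics/c3.png

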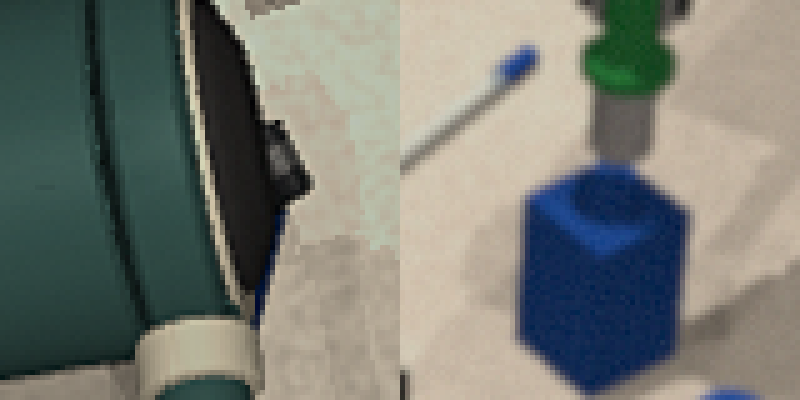

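Run:
```python
from h import *
e=arm.snapshot("scene");s=arm.sense();print(s["position"])
o=np.array([294,155]);f=lambda P:((proj(e,P)-o+.5)*5+[400,0]).round(1).tolist()
p=np.array(s["position"]);g=p+[-.0007,-.0012,-.079]
for q in (g,g+[0,0,.045],g+[0,0,.053]): print(f(q))
B=np.array([.5063,.0978,.09]);print("bore",f(B)); 
c,t=np.cos(np.radians(-15)),np.sin(np.radians(-15))
for a,b in((1,1),(1,-1),(-1,-1),(-1,1)): print(f(B+.028*np.array([a*c-b*t,a*t+b*c,0])))
print(f(B+[.01,0,0]),f(B+[0,.01,0]))
```

```text
[0.50558329 0.09960006 0.20173724]
[[611.7, 146.9]]
[[618.9, 67.3]]
[[620.2, 52.8]]
bore [[603.9, 203.4]]
[[597.0, 256.6]]
[[519.8, 194.7]]
[[610.3, 152.7]]
[[688.5, 212.1]]
[[591.7, 213.7]] [[621.5, 211.9]]
```

play_rows([
  {"tx": 0.001, "ty": 0.0012, "tz": 0.01, "rx": 0, "ry": 0, "rz": 0, "gripper": 1},
  {"tx": 0.001, "ty": 0.0012, "tz": 0.02, "rx": 0, "ry": 0, "rz": 0, "gripper": 1},
  {"tx": 0.001, "ty": 0.0012, "tz": 0.02, "rx": 0, "ry": 0, "rz": 0, "gripper": 1},
  {"tx": 0.001, "ty": 0.0012, "tz": 0.02, "rx": 0, "ry": 0, "rz": 0, "gripper": 1},
])

```text
clock: 5.25
position: [0.5062, 0.0988, 0.1811]
tool_rot: [[0.89, 0.455, -0.002], [0.455, -0.89, -0.0], [-0.002, -0.001, -1.0]]
wrist_force: [-0.4, 0.5, -1.9]
opening: 0.0234
```

Run:
```python
from h import *
e=arm.snapshot("scene");s=arm.sense();p=np.array(s["position"]);print(p)
cv2.imwrite("pics/c4.png",crop(e,(334,205),30,12))
o=np.array([304,175]);f=lambda P:((proj(e,P)-o+.5)*12).round(0).tolist()
g=p+[-.0007,-.0012,-.079]
print("g",f(g),f(g+[0,0,.045]),f(g+[0,0,.053]));B=np.array([.5063,.0978,.09]);c,t=np.cos(np.radians(-15)),np.sin(np.radians(-15))
print("corners",[f(B+.028*np.array([a*c-b*t,a*t+b*c,0])) for a,b in((1,1),(1,-1),(-1,-1),(-1,1))],f(B),f(B+[.01,0,0]),f(B+[0,.01,0]))
```

```text
[0.50649717 0.09897961 0.18176286]
g [[375.0, 195.0]] [[392.0, 8.0]] [[395.0, -26.0]]
corners [[[353.0, 376.0]], [[167.0, 227.0]], [[385.0, 126.0]], [[572.0, 269.0]]] [[369.0, 248.0]] [[340.0, 273.0]] [[412.0, 269.0]]
```

View pics/c4.png

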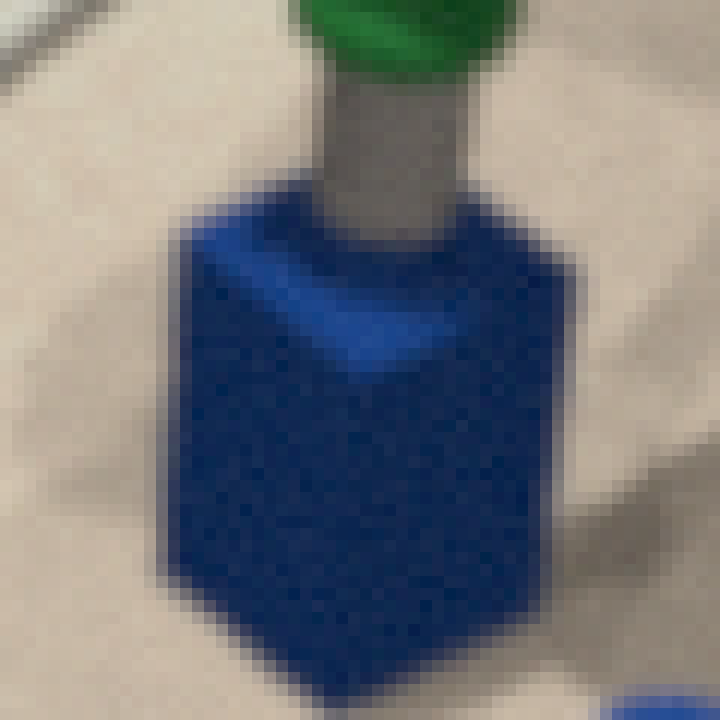

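play_rows([
  {"tx": 0, "ty": 0, "tz": 0.006, "rx": 0, "ry": 0, "rz": 0, "gripper": 1},
  {"tx": 0, "ty": 0, "tz": 0.01, "rx": 0, "ry": 0, "rz": 0, "gripper": 1},
  {"tx": 0, "ty": 0, "tz": 0.014, "rx": 0, "ry": 0, "rz": 0, "gripper": 1},
  {"tx": 0, "ty": 0, "tz": 0.018, "rx": 0, "ry": 0, "rz": 0, "gripper": 1},
  {"tx": 0, "ty": 0, "tz": 0.022, "rx": 0, "ry": 0, "rz": 0, "gripper": 1},
])

```text
clock: 5.8
position: [0.5063, 0.0991, 0.1599]
tool_rot: [[0.89, 0.456, -0.0], [0.456, -0.89, -0.0], [-0.0, 0.0, -1.0]]
wrist_force: [-0.3, -1.6, -1.8]
opening: 0.0231
```

play_rows([
  {"tx": 0, "ty": 0, "tz": 0, "rx": 0, "ry": 0, "rz": 0, "gripper": 1},
])

```text
clock: 5.9
position: [0.5061, 0.099, 0.1595]
tool_rot: [[0.89, 0.456, -0.001], [0.456, -0.89, -0.0], [-0.001, -0.0, -1.0]]
wrist_force: [1.7, -0.1, -2.6]
opening: 0.0235
```

play_rows([
  {"tx": 0, "ty": 0, "tz": 0.003, "rx": 0, "ry": 0, "rz": 0, "gripper": 1},
  {"tx": 0, "ty": 0, "tz": 0.006, "rx": 0, "ry": 0, "rz": 0, "gripper": 1},
  {"tx": 0, "ty": 0, "tz": 0.009, "rx": 0, "ry": 0, "rz": 0, "gripper": 1},
  {"tx": 0, "ty": 0, "tz": 0.012, "rx": 0, "ry": 0, "rz": 0, "gripper": 1},
])

```text
clock: 6.3
position: [0.5081, 0.0992, 0.1525]
tool_rot: [[0.89, 0.456, 0.003], [0.456, -0.89, 0.0], [0.003, 0.001, -1.0]]
wrist_force: [-5.6, -1.4, 28.5]
opening: 0.0235
```

```bash
python3 go.py .5063 .099 .1248 27
```

```text
t [-0.0018 -0.0006  0.0277] r [ 0.07 -0.16  0.13] pos [0.5081 0.0992 0.1525] yaw 27.13 F [-5.6 -1.4 28.5] t 6.3 op 0.0235 q [  8.   2. 116.  -0.  61.  71.]
```

play_rows([
  {"tx": 0, "ty": 0, "tz": -0.004, "rx": 0, "ry": 0, "rz": 0, "gripper": 1},
  {"tx": 0, "ty": 0, "tz": -0.008, "rx": 0, "ry": 0, "rz": 0, "gripper": 1},
  {"tx": 0, "ty": 0, "tz": -0.008, "rx": 0, "ry": 0, "rz": 0, "gripper": 1},
  {"tx": 0, "ty": 0, "tz": -0.008, "rx": 0, "ry": 0, "rz": 0, "gripper": 1},
])

```text
clock: 6.7
position: [0.5066, 0.0992, 0.1561]
tool_rot: [[0.89, 0.456, 0.001], [0.456, -0.89, 0.0], [0.0, 0.0, -1.0]]
wrist_force: [0.9, -0.8, -2.1]
opening: 0.0236
```

```bash
python3 go.py .5063 .099 .153 27
python3 - <<'E'
from h import *
e=arm.snapshot("scene")
cv2.imwrite("pics/c5.png",crop(e,(334,205),30,12))
E
```

```text
t [-0.0004 -0.      0.0031] r [ 0.01 -0.03  0.11] pos [0.5066 0.0992 0.1561] yaw 27.11 F [ 0.9 -0.8 -2.1] t 6.7 op 0.0236 q [  8.   2. 116.  -0.  62.  71.]
```

View pics/c5.png

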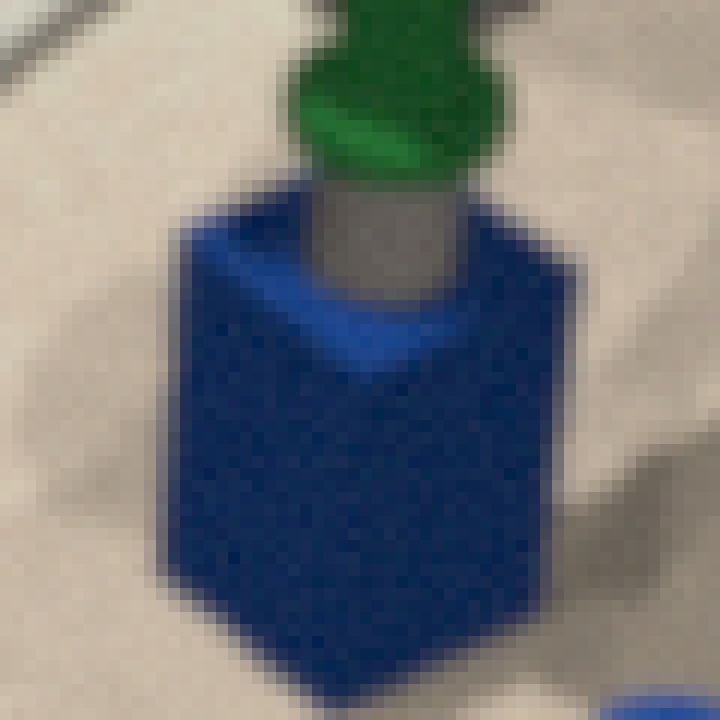

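play_rows([
  {"tx": -0.0006, "ty": 0, "tz": 0.001, "rx": 0, "ry": 0, "rz": 0, "gripper": 1},
  {"tx": -0.0006, "ty": 0, "tz": 0.003, "rx": 0, "ry": 0, "rz": 0, "gripper": 1},
  {"tx": -0.0006, "ty": 0, "tz": 0.005, "rx": 0, "ry": 0, "rz": 0, "gripper": 1},
  {"tx": -0.0006, "ty": 0, "tz": 0.007, "rx": 0, "ry": 0, "rz": 0, "gripper": 1},
  {"tx": -0.0006, "ty": 0, "tz": 0.007, "rx": 0, "ry": 0, "rz": 0, "gripper": 1},
])

```text
clock: 7.25
position: [0.507, 0.099, 0.1526]
tool_rot: [[0.89, 0.456, 0.002], [0.456, -0.89, 0.0], [0.002, 0.001, -1.0]]
wrist_force: [-3.9, -1.9, 16.1]
opening: 0.0237
```

play_rows([
  {"tx": 0, "ty": 0, "tz": 0.001, "rx": 0, "ry": 0, "rz": 0, "gripper": 1},
  {"tx": 0, "ty": 0, "tz": 0.001, "rx": 0, "ry": 0, "rz": 0, "gripper": 1},
  {"tx": 0, "ty": 0, "tz": 0.001, "rx": 0, "ry": 0, "rz": 0, "gripper": 1},
])

```text
clock: 7.55
position: [0.5074, 0.0991, 0.1524]
tool_rot: [[0.89, 0.456, 0.003], [0.456, -0.89, 0.0], [0.003, 0.001, -1.0]]
wrist_force: [-5.4, -2.9, 19.8]
opening: 0.0234
```

play_rows([
  {"tx": 0, "ty": 0, "tz": -0.01, "rx": 0, "ry": 0, "rz": 0, "gripper": 1},
  {"tx": 0, "ty": 0, "tz": -0.025, "rx": 0, "ry": 0, "rz": 0, "gripper": 1},
  {"tx": 0, "ty": 0, "tz": -0.05, "rx": 0, "ry": 0, "rz": 0, "gripper": 1},
  {"tx": 0, "ty": 0, "tz": -0.06, "rx": 0, "ry": 0, "rz": 0, "gripper": 1},
  {"tx": 0, "ty": 0, "tz": -0.06, "rx": 0, "ry": 0, "rz": 0, "gripper": 1},
])

```text
clock: 8.05
position: [0.5071, 0.0992, 0.2103]
tool_rot: [[0.89, 0.456, 0.004], [0.456, -0.89, 0.001], [0.004, 0.001, -1.0]]
wrist_force: [-0.1, 0.6, -2.6]
opening: 0.0232
```

```bash
python3 go.py .4963 -.0993 .2 27
```

```text
t [-0.1002  0.1718  0.0101] r [ 0.05 -0.2   0.12] pos [0.5071 0.0992 0.2103] yaw 27.12 F [-0.1  0.6 -2.6] t 8.05 op 0.0232 q [  8.  -1. 113.   0.  68.  71.]
```

play_rows([
  {"tx": -0.0995, "ty": 0.1725, "tz": 0.006, "rx": 0, "ry": 0, "rz": 0, "gripper": 1},
  {"tx": -0.0995, "ty": 0.1725, "tz": 0.006, "rx": 0, "ry": 0, "rz": 0, "gripper": 1},
  {"tx": -0.0995, "ty": 0.1725, "tz": 0.006, "rx": 0, "ry": 0, "rz": 0, "gripper": 1},
  {"tx": -0.0995, "ty": 0.1725, "tz": 0.006, "rx": 0, "ry": 0, "rz": 0, "gripper": 1},
  {"tx": -0.0995, "ty": 0.1725, "tz": 0.006, "rx": 0, "ry": 0, "rz": 0, "gripper": 1},
])

```text
clock: 8.55
position: [0.4945, -0.1051, 0.2007]
tool_rot: [[0.893, 0.45, -0.003], [0.45, -0.893, -0.002], [-0.003, 0.001, -1.0]]
wrist_force: [0.5, 0.5, -1.1]
opening: 0.0235
```

play_rows([
  {"tx": 0, "ty": 0, "tz": 0.01, "rx": 0, "ry": 0, "rz": 0, "gripper": 1},
  {"tx": 0, "ty": 0, "tz": 0.022, "rx": 0, "ry": 0, "rz": 0, "gripper": 1},
  {"tx": 0, "ty": 0, "tz": 0.022, "rx": 0, "ry": 0, "rz": 0, "gripper": 1},
  {"tx": 0, "ty": 0, "tz": 0.022, "rx": 0, "ry": 0, "rz": 0, "gripper": 1},
])

```text
clock: 8.95
position: [0.4952, -0.0984, 0.1789]
tool_rot: [[0.889, 0.458, -0.003], [0.458, -0.889, 0.001], [-0.002, -0.002, -1.0]]
wrist_force: [0.3, -0.0, -1.6]
opening: 0.0231
```

```bash
python3 go.py .4963 -.0993 .16 27
python3 - <<'E'
from h import *
e=arm.snapshot("scene");s=arm.sense();p=np.array(s["position"]);print(p)
cv2.imwrite("pics/c6.png",crop(e,(273,170),30,12))
o=np.array([243,140]);f=lambda P:((proj(e,P)-o+.5)*12).round(0).tolist()
g=p+[-.0007,-.0012,-.079]
print("g",f(g),f(g+[0,0,.045]),f(g+[0,0,.053]));B=np.array([.4956,-.1003,.09]);c,t=np.cos(np.radians(18.7)),np.sin(np.radians(18.7))
print("corners",[f(B+.028*np.array([a*c-b*t,a*t+b*c,0])) for a,b in((1,1),(1,-1),(-1,-1),(-1,1))],f(B),f(B+[.01,0,0]),f(B+[0,.01,0]))
E
```

```text
t [0.0006 0.0013 0.0189] r [-0.11  0.11  0.24] pos [ 0.4952 -0.0984  0.1789] yaw 27.24 F [ 0.3 -0.  -1.6] t 8.95 op 0.0231 q [-14.  -1. 116.   0.  65.  49.]
[ 0.49577439 -0.09869467  0.17968952]
g [[359.0, 230.0]] [[358.0, 50.0]] [[358.0, 17.0]]
corners [[[434.0, 373.0]], [[183.0, 317.0]], [[281.0, 176.0]], [[525.0, 229.0]]] [[356.0, 272.0]] [[325.0, 293.0]] [[392.0, 290.0]]
```

View pics/c6.png

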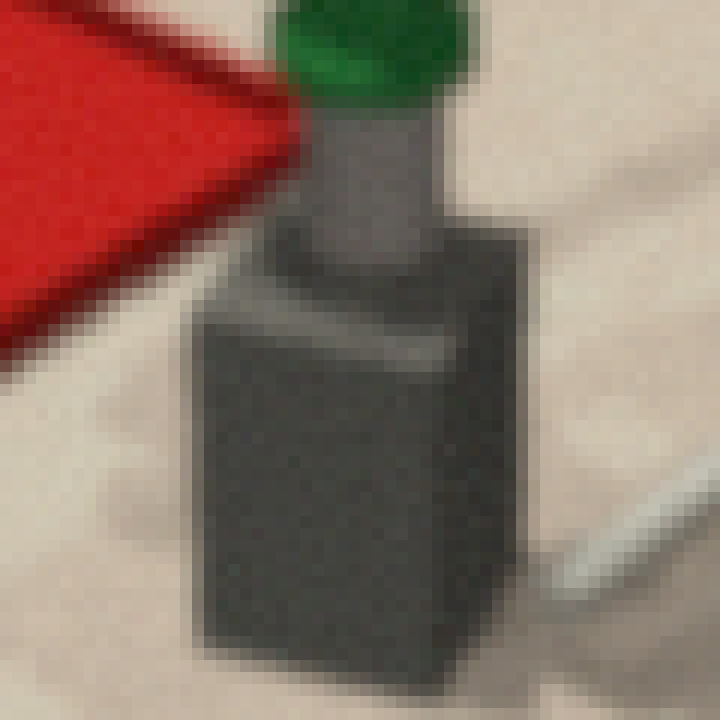

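play_rows([
  {"tx": 0.0003, "ty": 0.0008, "tz": 0.004, "rx": 0, "ry": 0, "rz": 0, "gripper": 1},
  {"tx": 0.0003, "ty": 0.0008, "tz": 0.008, "rx": 0, "ry": 0, "rz": 0, "gripper": 1},
  {"tx": 0.0003, "ty": 0.0008, "tz": 0.012, "rx": 0, "ry": 0, "rz": 0, "gripper": 1},
  {"tx": 0.0003, "ty": 0.0008, "tz": 0.016, "rx": 0, "ry": 0, "rz": 0, "gripper": 1},
  {"tx": 0.0003, "ty": 0.0008, "tz": 0.02, "rx": 0, "ry": 0, "rz": 0, "gripper": 1},
])

```text
clock: 9.5
position: [0.4965, -0.1006, 0.1599]
tool_rot: [[0.89, 0.456, -0.0], [0.456, -0.89, 0.0], [-0.0, -0.0, -1.0]]
wrist_force: [-0.3, 0.8, -2.1]
opening: 0.0236
```

play_rows([
  {"tx": 0, "ty": 0, "tz": 0.003, "rx": 0, "ry": 0, "rz": 0, "gripper": 1},
  {"tx": 0, "ty": 0, "tz": 0.006, "rx": 0, "ry": 0, "rz": 0, "gripper": 1},
  {"tx": 0, "ty": 0, "tz": 0.009, "rx": 0, "ry": 0, "rz": 0, "gripper": 1},
  {"tx": 0, "ty": 0, "tz": 0.009, "rx": 0, "ry": 0, "rz": 0, "gripper": 1},
])

```text
clock: 9.9
position: [0.4963, -0.1006, 0.1508]
tool_rot: [[0.89, 0.456, -0.001], [0.456, -0.89, 0.0], [-0.0, -0.0, -1.0]]
wrist_force: [-0.7, 0.5, -3.1]
opening: 0.0234
```

In by 19 mm without resistance; carry on.

play_rows([
  {"tx": 0, "ty": 0, "tz": 0.003, "rx": 0, "ry": 0, "rz": 0, "gripper": 1},
  {"tx": 0, "ty": 0, "tz": 0.006, "rx": 0, "ry": 0, "rz": 0, "gripper": 1},
  {"tx": 0, "ty": 0, "tz": 0.009, "rx": 0, "ry": 0, "rz": 0, "gripper": 1},
  {"tx": 0, "ty": 0, "tz": 0.012, "rx": 0, "ry": 0, "rz": 0, "gripper": 1},
])

```text
clock: 10.3
position: [0.4965, -0.1005, 0.139]
tool_rot: [[0.89, 0.456, -0.0], [0.456, -0.89, 0.0], [-0.0, -0.0, -1.0]]
wrist_force: [0.2, 0.3, -1.5]
opening: 0.0233
```

```bash
python3 go.py .4963 -.1006 .1248 27
```

```text
t [-0.0002 -0.      0.0142] r [-0.01  0.01  0.12] pos [ 0.4965 -0.1005  0.139 ] yaw 27.12 F [ 0.2  0.3 -1.5] t 10.3 op 0.0233 q [-14.   2. 118.  -0.  60.  49.]
```

play_rows([
  {"tx": 0, "ty": 0, "tz": 0.003, "rx": 0, "ry": 0, "rz": 0, "gripper": 1},
  {"tx": 0, "ty": 0, "tz": 0.006, "rx": 0, "ry": 0, "rz": 0, "gripper": 1},
  {"tx": 0, "ty": 0, "tz": 0.008, "rx": 0, "ry": 0, "rz": 0, "gripper": 1},
  {"tx": 0, "ty": 0, "tz": 0.01, "rx": 0, "ry": 0, "rz": 0, "gripper": 1},
])

```text
clock: 10.7
position: [0.4966, -0.1006, 0.1292]
tool_rot: [[0.89, 0.456, -0.0], [0.456, -0.89, 0.0], [-0.0, -0.0, -1.0]]
wrist_force: [-0.6, 0.2, 7.5]
opening: 0.0237
```

play_rows([
  {"tx": 0, "ty": 0, "tz": 0.002, "rx": 0, "ry": 0, "rz": 0, "gripper": 1},
  {"tx": 0, "ty": 0, "tz": 0.004, "rx": 0, "ry": 0, "rz": 0, "gripper": 1},
  {"tx": 0, "ty": 0, "tz": 0.006, "rx": 0, "ry": 0, "rz": 0, "gripper": 1},
  {"tx": 0, "ty": 0, "tz": 0.007, "rx": 0, "ry": 0, "rz": 0, "gripper": 1},
])

```text
clock: 11.1
position: [0.4987, -0.1005, 0.1284]
tool_rot: [[0.89, 0.455, 0.003], [0.455, -0.89, 0.0], [0.003, 0.001, -1.0]]
wrist_force: [-11.1, 5.2, 34.8]
opening: 0.0235
```

Run:
```python
from h import *
e=arm.snapshot("scene");d=arm.snapshot("top");s=arm.sense();p=np.array(s["position"]);print(p,s["wrist_force"])
cv2.imwrite("pics/c7.png",np.hstack([crop(e,(273,170),25,14)]))
cv2.imwrite("pics/top7.png",d["pixels"][:,:,::-1])
o=np.array([248,145]);f=lambda P:((proj(e,P)-o+.5)*14).round(0).tolist()
B=np.array([.4956,-.1003,.09]);u=np.array([.78,.63,0])*.022
for dz in(0,.004,.008):print(dz,"collar centre",f(B+[0,0,dz]),"front bottom",f(B+u+[0,0,dz]),"front top edge",f(B+u+[0,0,dz+.008]))
c,t=np.cos(np.radians(18.7)),np.sin(np.radians(18.7))
print("corners",[f(B+.028*np.array([a*c-b*t,a*t+b*c,0])) for a,b in((1,1),(1,-1),(-1,-1),(-1,1))])
```

```text
[ 0.4985825  -0.10049502  0.12843753] [-9.48815346  4.84854615 31.01960659]
0 collar centre [[345.0, 248.0]] front bottom [[343.0, 319.0]] front top edge [[343.0, 282.0]]
0.004 collar centre [[345.0, 230.0]] front bottom [[343.0, 300.0]] front top edge [[343.0, 264.0]]
0.008 collar centre [[345.0, 211.0]] front bottom [[343.0, 282.0]] front top edge [[343.0, 245.0]]
corners [[[436.0, 365.0]], [[143.0, 300.0]], [[258.0, 136.0]], [[543.0, 197.0]]]
```

View pics/c7.png

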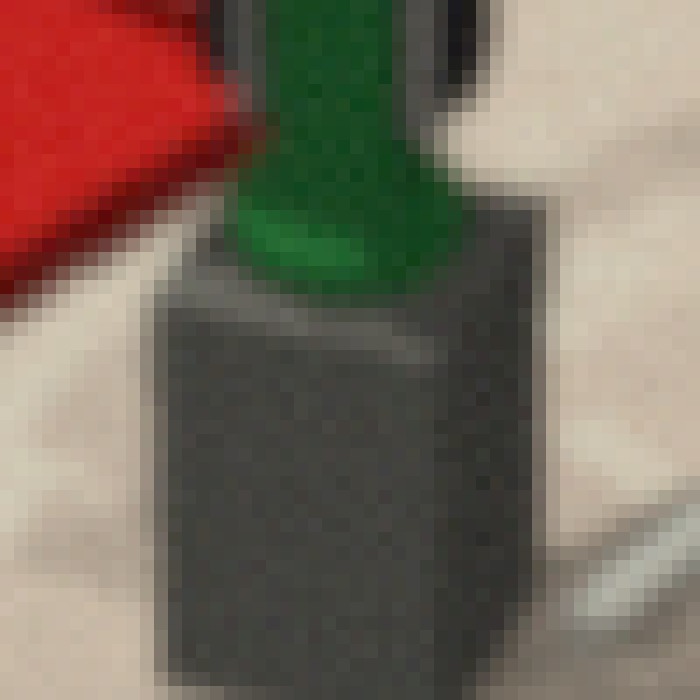

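Run:
```python
from h import *
e=arm.snapshot("scene");s=arm.sense();p=np.array(s["position"])
def bot(im,cx):
    px=im.astype(float);sc=px[:,:,1]-np.maximum(px[:,:,0],px[:,:,2])
    out=[]
    for c in range(cx-3,cx+4):
        col=sc[:,c];r=[i for i in range(100,300) if col[i]>20]
        r=[i for i in r if i<260];i=max(r);out.append(i+(col[i]-20)/(col[i]-col[i+1]))
    return np.round(out,2)
u=np.array([.78,.63,0])*.022
def implied(im,B,zlo,n):
    cx=int(round(proj(e,B+u)[0,0]))
    b=bot(im,cx).max();zs=np.linspace(zlo-.01,zlo+.02,301)
    pr=np.array([proj(e,B+u+[0,0,z-B[2]])[0,1] for z in zs]);print(n,b,"implied z",zs[np.argmin(abs(pr-b))].round(4))
im0=cv2.imread("pics/scene0.png")[:,:,::-1]
implied(im0,np.array([.6643,.0478,.05]),.05,"stand seated (true .050)")
implied(e["pixels"],np.array([.4958,-.1005,.09]),.09,"grey (seated .090)")
```

```text
stand seated (true .050) 241.11 implied z 0.0488
grey (seated .090) 166.07 implied z 0.0936
```

play_rows([
  {"tx": 0, "ty": 0, "tz": -0.006, "rx": 0, "ry": 0, "rz": 0, "gripper": 1},
  {"tx": 0, "ty": 0, "tz": -0.012, "rx": 0, "ry": 0, "rz": 0, "gripper": 1},
  {"tx": 0, "ty": 0, "tz": -0.012, "rx": 0, "ry": 0, "rz": 0, "gripper": 1},
  {"tx": -0.0008, "ty": -0.0008, "tz": -0.008, "rx": 0, "ry": 0, "rz": 0, "gripper": 1},
  {"tx": -0.0008, "ty": -0.0008, "tz": -0.006, "rx": 0, "ry": 0, "rz": 0, "gripper": 1},
])

```text
clock: 11.75
position: [0.4971, -0.1005, 0.1289]
tool_rot: [[0.89, 0.456, 0.003], [0.456, -0.89, -0.001], [0.003, 0.002, -1.0]]
wrist_force: [-0.1, 0.3, 12.0]
opening: 0.0235
```

play_rows([
  {"tx": 0, "ty": 0, "tz": 0.002, "rx": 0, "ry": 0, "rz": 0, "gripper": 1},
  {"tx": 0, "ty": 0, "tz": 0.004, "rx": 0, "ry": 0, "rz": 0, "gripper": 1},
  {"tx": 0, "ty": 0, "tz": 0.006, "rx": 0, "ry": 0, "rz": 0, "gripper": 1},
  {"tx": 0, "ty": 0, "tz": 0.006, "rx": 0, "ry": 0, "rz": 0, "gripper": 1},
])

```text
clock: 12.15
position: [0.4987, -0.1003, 0.1282]
tool_rot: [[0.89, 0.455, 0.006], [0.455, -0.89, 0.0], [0.005, 0.002, -1.0]]
wrist_force: [-6.7, 3.4, 31.1]
opening: 0.0234
```

play_rows([
  {"tx": 0, "ty": 0, "tz": -0.015, "rx": 0, "ry": 0, "rz": 0, "gripper": 1},
  {"tx": 0, "ty": 0, "tz": -0.035, "rx": 0, "ry": 0, "rz": 0, "gripper": 1},
  {"tx": 0, "ty": 0, "tz": -0.06, "rx": 0, "ry": 0, "rz": 0, "gripper": 1},
  {"tx": 0, "ty": 0, "tz": -0.083, "rx": 0, "ry": 0, "rz": 0, "gripper": 1},
  {"tx": 0, "ty": 0, "tz": -0.083, "rx": 0, "ry": 0, "rz": 0, "gripper": 1},
])

```text
clock: 12.65
position: [0.4971, -0.1007, 0.2076]
tool_rot: [[0.89, 0.456, 0.004], [0.456, -0.89, -0.001], [0.003, 0.003, -1.0]]
wrist_force: [0.6, -0.3, -1.2]
opening: 0.0232
```

```bash
python3 go.py .665 .049 .205 27
```

```text
t [ 0.2176 -0.0567  0.0032] r [ 0.17 -0.19  0.11] pos [ 0.4971 -0.1007  0.2076] yaw 27.11 F [ 0.6 -0.3 -1.2] t 12.65 op 0.0232 q [-14.  -2. 114.  -0.  67.  49.]
```

play_rows([
  {"tx": 0.2176, "ty": -0.0567, "tz": 0, "rx": 0, "ry": 0, "rz": 0, "gripper": 1},
  {"tx": 0.2176, "ty": -0.0567, "tz": 0, "rx": 0, "ry": 0, "rz": 0, "gripper": 1},
  {"tx": 0.2176, "ty": -0.0567, "tz": 0, "rx": 0, "ry": 0, "rz": 0, "gripper": 1},
  {"tx": 0.2176, "ty": -0.0567, "tz": 0, "rx": 0, "ry": 0, "rz": 0, "gripper": 1},
  {"tx": 0.2176, "ty": -0.0567, "tz": 0, "rx": 0, "ry": 0, "rz": 0, "gripper": 1},
])

```text
clock: 13.15
position: [0.6645, 0.0524, 0.2018]
tool_rot: [[0.889, 0.457, -0.003], [0.457, -0.889, 0.001], [-0.002, -0.002, -1.0]]
wrist_force: [-1.0, 0.2, -1.5]
opening: 0.0239
```

play_rows([
  {"tx": 0, "ty": 0, "tz": 0.02, "rx": 0, "ry": 0, "rz": 0, "gripper": 1},
  {"tx": 0, "ty": 0, "tz": 0.05, "rx": 0, "ry": 0, "rz": 0, "gripper": 1},
  {"tx": 0, "ty": 0, "tz": 0.06, "rx": 0, "ry": 0, "rz": 0, "gripper": 1},
  {"tx": 0, "ty": 0, "tz": 0.06, "rx": 0, "ry": 0, "rz": 0, "gripper": 1},
])

```text
clock: 13.55
position: [0.66, 0.0492, 0.1402]
tool_rot: [[0.89, 0.456, -0.009], [0.456, -0.89, -0.0], [-0.008, -0.004, -1.0]]
wrist_force: [-0.9, -0.2, -2.1]
opening: 0.0239
```

```bash
python3 go.py .665 .049 .0848 27
```

```text
t [0.0048 0.0027 0.0554] r [-0.22  0.47  0.11] pos [0.66   0.0492 0.1402] yaw 27.11 F [-0.9 -0.2 -2.1] t 13.55 op 0.0239 q [ 2. 18. 99. -0. 64. 65.]
```

play_rows([
  {"tx": 0.003, "ty": 0.0015, "tz": 0, "rx": 0, "ry": 0, "rz": 0, "gripper": 1},
  {"tx": 0.003, "ty": 0.0015, "tz": 0, "rx": 0, "ry": 0, "rz": 0, "gripper": 1},
  {"tx": 0.003, "ty": 0.0015, "tz": 0, "rx": 0, "ry": 0, "rz": 0, "gripper": 1},
])

```text
clock: 13.85
position: [0.668, 0.0493, 0.1472]
tool_rot: [[0.89, 0.455, 0.003], [0.455, -0.89, 0.0], [0.003, 0.001, -1.0]]
wrist_force: [0.3, -0.1, -2.1]
opening: 0.0233
```

```bash
python3 go.py .665 .049 .0848 27
```

```text
t [-0.003  -0.0012  0.0624] r [ 0.08 -0.17  0.09] pos [0.668  0.0493 0.1472] yaw 27.09 F [ 0.3 -0.1 -2.1] t 13.85 op 0.0233 q [ 2. 18. 98.  0. 64. 65.]
```

play_rows([
  {"tx": -0.0025, "ty": -0.001, "tz": 0.005, "rx": 0, "ry": 0, "rz": 0, "gripper": 1},
  {"tx": -0.0025, "ty": -0.001, "tz": 0.015, "rx": 0, "ry": 0, "rz": 0, "gripper": 1},
  {"tx": -0.0025, "ty": -0.001, "tz": 0.025, "rx": 0, "ry": 0, "rz": 0, "gripper": 1},
  {"tx": -0.0025, "ty": -0.001, "tz": 0.035, "rx": 0, "ry": 0, "rz": 0, "gripper": 1},
  {"tx": -0.0025, "ty": -0.001, "tz": 0.045, "rx": 0, "ry": 0, "rz": 0, "gripper": 1},
])

```text
clock: 14.35
position: [0.6647, 0.0491, 0.0995]
tool_rot: [[0.89, 0.456, 0.001], [0.456, -0.89, -0.0], [0.001, 0.001, -1.0]]
wrist_force: [2.8, -0.8, -1.0]
opening: 0.0234
```

```bash
python3 go.py .665 .049 .0848 27
```

```text
t [0.0003 0.0002 0.0147] r [ 0.05 -0.07  0.12] pos [0.6647 0.0491 0.0995] yaw 27.12 F [ 2.8 -0.8 -1. ] t 14.35 op 0.0234 q [  2.  21. 100.  -0.  59.  65.]
```

play_rows([
  {"tx": 0, "ty": 0, "tz": 0.005, "rx": 0, "ry": 0, "rz": 0, "gripper": 1},
  {"tx": 0, "ty": 0, "tz": 0.01, "rx": 0, "ry": 0, "rz": 0, "gripper": 1},
  {"tx": 0, "ty": 0, "tz": 0.014, "rx": 0, "ry": 0, "rz": 0, "gripper": 1},
  {"tx": 0, "ty": 0, "tz": 0.0145, "rx": 0, "ry": 0, "rz": 0, "gripper": 1},
])

```text
clock: 14.75
position: [0.6646, 0.0491, 0.0856]
tool_rot: [[0.89, 0.456, 0.001], [0.456, -0.89, -0.0], [0.001, 0.001, -1.0]]
wrist_force: [4.6, -1.5, -1.8]
opening: 0.0237
```

play_rows([
  {"tx": 0, "ty": 0, "tz": 0, "rx": 0, "ry": 0, "rz": 0, "gripper": 0.6},
  {"tx": 0, "ty": 0, "tz": 0, "rx": 0, "ry": 0, "rz": 0, "gripper": 0.2},
  {"tx": 0, "ty": 0, "tz": 0, "rx": 0, "ry": 0, "rz": 0, "gripper": 0},
  {"tx": 0, "ty": 0, "tz": 0, "rx": 0, "ry": 0, "rz": 0, "gripper": 0},
  {"tx": 0, "ty": 0, "tz": 0, "rx": 0, "ry": 0, "rz": 0, "gripper": 0},
])

```text
clock: 15.25
position: [0.6638, 0.0493, 0.0858]
tool_rot: [[0.89, 0.456, -0.0], [0.456, -0.89, 0.0], [-0.0, -0.0, -1.0]]
wrist_force: [0.2, -1.2, 0.4]
opening: 0.0854
```

play_rows([
  {"tx": 0, "ty": 0, "tz": -0.03, "rx": 0, "ry": 0, "rz": 0, "gripper": 0},
  {"tx": 0, "ty": 0, "tz": -0.07, "rx": 0, "ry": 0, "rz": 0, "gripper": 0},
  {"tx": 0, "ty": 0, "tz": -0.11, "rx": 0, "ry": 0, "rz": 0, "gripper": 0},
  {"tx": 0, "ty": 0, "tz": -0.11, "rx": 0, "ry": 0, "rz": 0, "gripper": 0},
])

```text
clock: 15.65
position: [0.6685, 0.0494, 0.2042]
tool_rot: [[0.89, 0.456, 0.013], [0.456, -0.89, 0.001], [0.012, 0.005, -1.0]]
wrist_force: [0.3, 1.0, 1.7]
opening: 0.0855
```

```bash
python3 go.py .507 .099 .16 -15;python3 go.py .507 .099 .16 75
```

```text
t [-0.1216 -0.118   0.0421] r [ 0.05 -0.77 42.12] pos [0.6685 0.0494 0.2042] yaw 27.12 F [0.3 1.  1.7] t 15.65 op 0.0855 q [ 2. 15. 95.  0. 69. 65.]
t [-0.1216 -0.118   0.0421] r [  0.58  -0.51 -47.88] pos [0.6685 0.0494 0.2042] yaw 27.12 F [0.3 1.  1.7] t 15.65 op 0.0855 q [ 2. 15. 95.  0. 69. 65.]
```

play_rows([
  {"tx": -0.121, "ty": -0.118, "tz": 0.03, "rx": 0, "ry": 0, "rz": -48, "gripper": 0},
  {"tx": -0.121, "ty": -0.118, "tz": 0.03, "rx": 0, "ry": 0, "rz": -48, "gripper": 0},
  {"tx": -0.121, "ty": -0.118, "tz": 0.03, "rx": 0, "ry": 0, "rz": -48, "gripper": 0},
  {"tx": -0.121, "ty": -0.118, "tz": 0.03, "rx": 0, "ry": 0, "rz": -48, "gripper": 0},
  {"tx": -0.121, "ty": -0.118, "tz": 0.03, "rx": 0, "ry": 0, "rz": -48, "gripper": 0},
])

```text
clock: 16.15
position: [0.4978, 0.0997, 0.1637]
tool_rot: [[0.333, 0.943, -0.005], [0.943, -0.333, -0.0], [-0.002, -0.005, -1.0]]
wrist_force: [1.1, 0.5, -0.4]
opening: 0.0854
```

```bash
python3 go.py .507 .099 .16 75
```

```text
t [0.0024 0.009  0.0037] r [-0.27  0.1  -4.47] pos [0.4978 0.0997 0.1637] yaw 70.53 F [ 1.1  0.5 -0.4] t 16.15 op 0.0854 q [  8.   1. 117.   0.  63.  28.]
```

play_rows([
  {"tx": 0, "ty": 0, "tz": 0, "rx": 0, "ry": 0, "rz": -4.5, "gripper": 0},
  {"tx": 0, "ty": 0, "tz": 0, "rx": 0, "ry": 0, "rz": -4.5, "gripper": 0},
  {"tx": 0, "ty": 0, "tz": 0, "rx": 0, "ry": 0, "rz": -4.5, "gripper": 0},
])

```text
clock: 16.45
position: [0.5024, 0.0991, 0.1656]
tool_rot: [[0.268, 0.963, -0.0], [0.963, -0.268, -0.0], [-0.0, -0.0, -1.0]]
wrist_force: [-0.1, -0.0, -0.2]
opening: 0.0854
```

```bash
python3 go.py .507 .099 .055 75
```

```text
t [0.0012 0.0045 0.1106] r [-0.02  0.01 -0.53] pos [0.5024 0.0991 0.1656] yaw 74.47 F [-0.1 -0.  -0.2] t 16.45 op 0.0854 q [  8.   1. 116.   0.  63.  24.]
```

play_rows([
  {"tx": 0.0012, "ty": 0.0045, "tz": 0.02, "rx": 0, "ry": 0, "rz": -0.5, "gripper": 0},
  {"tx": 0.0012, "ty": 0.0045, "tz": 0.05, "rx": 0, "ry": 0, "rz": -0.5, "gripper": 0},
  {"tx": 0.0012, "ty": 0.0045, "tz": 0.08, "rx": 0, "ry": 0, "rz": -0.5, "gripper": 0},
  {"tx": 0.0012, "ty": 0.0045, "tz": 0.11, "rx": 0, "ry": 0, "rz": -0.5, "gripper": 0},
  {"tx": 0.0012, "ty": 0.0045, "tz": 0.11, "rx": 0, "ry": 0, "rz": -0.5, "gripper": 0},
])

```text
clock: 16.95
position: [0.5031, 0.0983, 0.0513]
tool_rot: [[0.259, 0.966, -0.009], [0.966, -0.259, -0.001], [-0.004, -0.009, -1.0]]
wrist_force: [-1.1, -0.9, -0.1]
opening: 0.0855
```

play_rows([
  {"tx": 0, "ty": 0, "tz": 0, "rx": 0, "ry": 0, "rz": 0, "gripper": 0.3},
  {"tx": 0, "ty": 0, "tz": 0, "rx": 0, "ry": 0, "rz": 0, "gripper": 0.5},
  {"tx": 0, "ty": 0, "tz": 0, "rx": 0, "ry": 0, "rz": 0, "gripper": 0.6},
  {"tx": 0, "ty": 0, "tz": 0, "rx": 0, "ry": 0, "rz": 0, "gripper": 1},
  {"tx": 0, "ty": 0, "tz": 0, "rx": 0, "ry": 0, "rz": 0, "gripper": 1},
], squeeze=60)

```text
clock: 17.45
position: [0.509, 0.0993, 0.0579]
tool_rot: [[0.258, 0.966, 0.004], [0.966, -0.258, 0.001], [0.002, 0.004, -1.0]]
wrist_force: [0.4, 0.4, 7.0]
opening: 0.0555
```

```bash
python3 go.py .507 .099 .055 75
```

```text
t [-0.0008 -0.0018  0.0028] r [ 0.2  -0.09  0.07] pos [0.509  0.0993 0.0579] yaw 75.07 F [0.4 0.4 7. ] t 17.45 op 0.0555 q [  8.   9. 120.   0.  50.  23.]
```

play_rows([
  {"tx": 0, "ty": 0, "tz": -0.015, "rx": 0, "ry": 0, "rz": 0, "gripper": 1},
  {"tx": 0, "ty": 0, "tz": -0.04, "rx": 0, "ry": 0, "rz": 0, "gripper": 1},
  {"tx": 0, "ty": 0, "tz": -0.075, "rx": 0, "ry": 0, "rz": 0, "gripper": 1},
  {"tx": 0, "ty": 0, "tz": -0.11, "rx": 0, "ry": 0, "rz": 0, "gripper": 1},
  {"tx": 0, "ty": 0, "tz": -0.13, "rx": 0, "ry": 0, "rz": 0, "gripper": 1},
])

```text
clock: 17.95
position: [0.508, 0.0992, 0.1885]
tool_rot: [[0.257, 0.966, 0.003], [0.966, -0.257, 0.0], [0.001, 0.003, -1.0]]
wrist_force: [1.0, 0.6, -3.8]
opening: 0.0554
```

```bash
python3 go.py .4305 -.367 .19 88.6
```

```text
t [-0.4704  0.0451 -0.0019] r [  0.18  -0.05 -13.52] pos [0.508  0.0992 0.1885] yaw 75.08 F [ 1.   0.6 -3.8] t 17.95 op 0.0554 q [  8.   0. 114.  -0.  65.  23.]
```

play_rows([
  {"tx": -0.03, "ty": 0.003, "tz": 0, "rx": 0, "ry": 0, "rz": -2.7, "gripper": 1},
  {"tx": -0.07, "ty": 0.007, "tz": 0, "rx": 0, "ry": 0, "rz": -5.4, "gripper": 1},
  {"tx": -0.11, "ty": 0.011, "tz": 0, "rx": 0, "ry": 0, "rz": -8.1, "gripper": 1},
  {"tx": -0.15, "ty": 0.015, "tz": 0, "rx": 0, "ry": 0, "rz": -10.8, "gripper": 1},
  {"tx": -0.19, "ty": 0.019, "tz": 0, "rx": 0, "ry": 0, "rz": -13.5, "gripper": 1},
])

```text
clock: 18.45
position: [0.4754, -0.0906, 0.1853]
tool_rot: [[0.022, 1.0, -0.001], [1.0, -0.022, 0.0], [0.0, -0.001, -1.0]]
wrist_force: [0.3, 0.9, -3.8]
opening: 0.0551
```

```bash
python3 go.py .4305 -.367 .19 88.6
```

```text
t [-0.2773 -0.0387 -0.0047] r [-0.05 -0.01  0.12] pos [ 0.4754 -0.0906  0.1853] yaw 88.72 F [ 0.3  0.9 -3.8] t 18.45 op 0.0551 q [-14.  -3. 118.  -0.  65. -12.]
```

play_rows([
  {"tx": -0.04, "ty": -0.006, "tz": 0, "rx": 0, "ry": 0, "rz": 0, "gripper": 1},
  {"tx": -0.08, "ty": -0.011, "tz": 0, "rx": 0, "ry": 0, "rz": 0, "gripper": 1},
  {"tx": -0.12, "ty": -0.017, "tz": 0, "rx": 0, "ry": 0, "rz": 0, "gripper": 1},
  {"tx": -0.16, "ty": -0.022, "tz": 0, "rx": 0, "ry": 0, "rz": 0, "gripper": 1},
  {"tx": -0.2, "ty": -0.028, "tz": 0, "rx": 0, "ry": 0, "rz": 0, "gripper": 1},
])

```text
clock: 18.95
position: [0.4426, -0.2899, 0.1852]
tool_rot: [[0.025, 1.0, -0.001], [1.0, -0.025, 0.001], [0.001, -0.001, -1.0]]
wrist_force: [0.1, -0.5, -3.2]
opening: 0.0554
```

play_rows([
  {"tx": -0.04, "ty": -0.006, "tz": 0, "rx": 0, "ry": 0, "rz": 0, "gripper": 1},
  {"tx": -0.07, "ty": -0.01, "tz": 0, "rx": 0, "ry": 0, "rz": 0, "gripper": 1},
  {"tx": -0.077, "ty": -0.011, "tz": 0.01, "rx": 0, "ry": 0, "rz": 0, "gripper": 1},
  {"tx": -0.077, "ty": -0.011, "tz": 0.03, "rx": 0, "ry": 0, "rz": 0, "gripper": 1},
  {"tx": -0.077, "ty": -0.011, "tz": 0.03, "rx": 0, "ry": 0, "rz": 0, "gripper": 1},
])

```text
clock: 19.45
position: [0.4282, -0.363, 0.1517]
tool_rot: [[0.025, 1.0, -0.006], [1.0, -0.025, 0.006], [0.006, -0.006, -1.0]]
wrist_force: [-0.8, 1.3, -5.1]
opening: 0.0555
```

```bash
python3 go.py .4305 -.367 .065 88.6
python3 - <<'E'
from h import *
d=arm.snapshot("top");e=arm.snapshot("scene")
cv2.imwrite("pics/p8.png",np.hstack([cv2.resize(e["pixels"][80:260,130:350,::-1],None,fx=2,fy=2),cv2.resize(d["pixels"][150:330,300:480,::-1],None,fx=2,fy=2)]))
E
```

```text
t [-0.0044  0.0029  0.0867] r [-0.34 -0.33 -0.06] pos [ 0.4282 -0.363   0.1517] yaw 88.54 F [-0.8  1.3 -5.1] t 19.45 op 0.0555 q [-43.   7. 111.   0.  62. -41.]
```

View pics/p8.png

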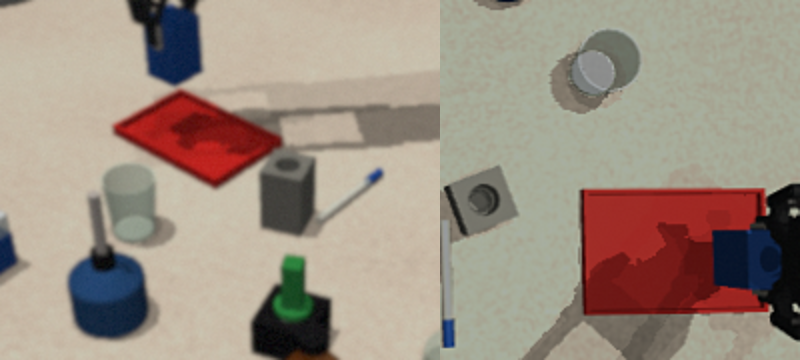

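play_rows([
  {"tx": 0, "ty": 0, "tz": 0.02, "rx": 0, "ry": 0, "rz": 0, "gripper": 1},
  {"tx": 0, "ty": 0, "tz": 0.045, "rx": 0, "ry": 0, "rz": 0, "gripper": 1},
  {"tx": 0, "ty": 0, "tz": 0.065, "rx": 0, "ry": 0, "rz": 0, "gripper": 1},
  {"tx": 0, "ty": 0, "tz": 0.075, "rx": 0, "ry": 0, "rz": 0, "gripper": 1},
  {"tx": 0, "ty": 0, "tz": 0.075, "rx": 0, "ry": 0, "rz": 0, "gripper": 1},
])

```text
clock: 20.05
position: [0.4303, -0.3641, 0.0798]
tool_rot: [[0.024, 1.0, -0.002], [1.0, -0.024, 0.002], [0.002, -0.002, -1.0]]
wrist_force: [0.1, -0.4, -3.2]
opening: 0.0555
```

```bash
python3 go.py .4305 -.367 .063 88.6
```

```text
t [-0.0029  0.0003  0.0168] r [-0.11 -0.1   0.04] pos [ 0.4303 -0.3641  0.0798] yaw 88.64 F [ 0.1 -0.4 -3.2] t 20.05 op 0.0555 q [-43.  12. 114.   0.  54. -41.]
```

play_rows([
  {"tx": 0, "ty": 0, "tz": 0.005, "rx": 0, "ry": 0, "rz": 0, "gripper": 1},
  {"tx": 0, "ty": 0, "tz": 0.009, "rx": 0, "ry": 0, "rz": 0, "gripper": 1},
  {"tx": 0, "ty": 0, "tz": 0.013, "rx": 0, "ry": 0, "rz": 0, "gripper": 1},
  {"tx": 0, "ty": 0, "tz": 0.016, "rx": 0, "ry": 0, "rz": 0, "gripper": 1},
  {"tx": 0, "ty": 0, "tz": 0.017, "rx": 0, "ry": 0, "rz": 0, "gripper": 1},
])

```text
clock: 20.55
position: [0.4307, -0.3653, 0.0635]
tool_rot: [[0.025, 1.0, -0.0], [1.0, -0.025, 0.0], [0.0, -0.0, -1.0]]
wrist_force: [-1.1, 0.3, -3.4]
opening: 0.0553
```

play_rows([
  {"tx": 0, "ty": 0, "tz": 0, "rx": 0, "ry": 0, "rz": 0, "gripper": 1},
  {"tx": 0, "ty": 0, "tz": 0, "rx": 0, "ry": 0, "rz": 0, "gripper": 1},
])

```text
clock: 20.75
position: [0.4309, -0.3655, 0.0639]
tool_rot: [[0.025, 1.0, 0.0], [1.0, -0.025, -0.0], [-0.0, 0.0, -1.0]]
wrist_force: [-0.3, 1.1, -4.1]
opening: 0.0555
```

Not yet touching; a little lower, then release.

play_rows([
  {"tx": 0, "ty": 0, "tz": 0.001, "rx": 0, "ry": 0, "rz": 0, "gripper": 1},
  {"tx": 0, "ty": 0, "tz": 0.002, "rx": 0, "ry": 0, "rz": 0, "gripper": 1},
  {"tx": 0, "ty": 0, "tz": 0.002, "rx": 0, "ry": 0, "rz": 0, "gripper": 1},
])

```text
clock: 21.05
position: [0.4311, -0.3658, 0.0629]
tool_rot: [[0.025, 1.0, 0.0], [1.0, -0.025, -0.001], [-0.001, 0.0, -1.0]]
wrist_force: [-2.1, 1.8, 4.4]
opening: 0.0553
```

play_rows([
  {"tx": 0, "ty": 0, "tz": 0, "rx": 0, "ry": 0, "rz": 0, "gripper": 0.25},
  {"tx": 0, "ty": 0, "tz": 0, "rx": 0, "ry": 0, "rz": 0, "gripper": 0},
  {"tx": 0, "ty": 0, "tz": 0, "rx": 0, "ry": 0, "rz": 0, "gripper": 0},
  {"tx": 0, "ty": 0, "tz": 0, "rx": 0, "ry": 0, "rz": 0, "gripper": 0},
])

```text
clock: 21.45
position: [0.431, -0.3655, 0.0618]
tool_rot: [[0.025, 1.0, 0.0], [1.0, -0.025, -0.0], [-0.0, 0.0, -1.0]]
wrist_force: [0.0, -0.6, -0.7]
opening: 0.0854
```

play_rows([
  {"tx": 0, "ty": 0, "tz": -0.03, "rx": 0, "ry": 0, "rz": 0, "gripper": 0},
  {"tx": 0, "ty": 0, "tz": -0.06, "rx": 0, "ry": 0, "rz": 0, "gripper": 0},
  {"tx": 0, "ty": 0, "tz": -0.1, "rx": 0, "ry": 0, "rz": 0, "gripper": 0},
  {"tx": 0, "ty": 0, "tz": -0.1, "rx": 0, "ry": 0, "rz": 0, "gripper": 0},
])

```text
clock: 21.85
position: [0.4342, -0.3685, 0.1684]
tool_rot: [[0.025, 1.0, 0.009], [1.0, -0.025, -0.008], [-0.008, 0.009, -1.0]]
wrist_force: [0.6, -1.1, 0.7]
opening: 0.0858
```

```bash
python3 go.py .4963 -.1005 .165 108.7
```

```text
t [0.2695 0.0554 0.0018] r [  0.42   0.53 -20.11] pos [ 0.4342 -0.3685  0.1684] yaw 88.59 F [ 0.6 -1.1  0.7] t 21.85 op 0.0858 q [-43.   7. 110.   0.  63. -41.]
```

play_rows([
  {"tx": 0.267, "ty": 0.058, "tz": -0.003, "rx": 0, "ry": 0, "rz": -20, "gripper": 0},
  {"tx": 0.267, "ty": 0.058, "tz": -0.003, "rx": 0, "ry": 0, "rz": -20, "gripper": 0},
  {"tx": 0.267, "ty": 0.058, "tz": -0.003, "rx": 0, "ry": 0, "rz": -20, "gripper": 0},
  {"tx": 0.267, "ty": 0.058, "tz": -0.003, "rx": 0, "ry": 0, "rz": -20, "gripper": 0},
  {"tx": 0.267, "ty": 0.058, "tz": -0.003, "rx": 0, "ry": 0, "rz": -20, "gripper": 0},
])

```text
clock: 22.35
position: [0.4899, -0.1206, 0.1642]
tool_rot: [[-0.318, 0.948, 0.0], [0.948, 0.318, 0.0], [-0.0, 0.0, -1.0]]
wrist_force: [0.6, -0.1, -0.4]
opening: 0.0855
```

```bash
python3 go.py .4963 -.1005 .165 108.7
```

```text
t [ 0.017   0.0125 -0.0008] r [ 0.01  0.   -0.15] pos [ 0.4899 -0.1206  0.1642] yaw 108.55 F [ 0.6 -0.1 -0.4] t 22.35 op 0.0855 q [-17.   0. 117.   0.  63. -35.]
```

play_rows([
  {"tx": 0.017, "ty": 0.0125, "tz": 0, "rx": 0, "ry": 0, "rz": 0, "gripper": 0},
  {"tx": 0.017, "ty": 0.0125, "tz": 0, "rx": 0, "ry": 0, "rz": 0, "gripper": 0},
  {"tx": 0.017, "ty": 0.0125, "tz": 0, "rx": 0, "ry": 0, "rz": 0, "gripper": 0},
  {"tx": 0.017, "ty": 0.0125, "tz": 0, "rx": 0, "ry": 0, "rz": 0, "gripper": 0},
])

```text
clock: 22.75
position: [0.496, -0.1032, 0.1642]
tool_rot: [[-0.318, 0.948, -0.001], [0.948, 0.318, -0.0], [-0.0, -0.001, -1.0]]
wrist_force: [-0.2, 0.1, 0.3]
opening: 0.0854
```

```bash
python3 go.py .4963 -.1005 .055 108.7
```

```text
t [0.0025 0.0012 0.1092] r [-0.03  0.01 -0.15] pos [ 0.496  -0.1032  0.1642] yaw 108.55 F [-0.2  0.1  0.3] t 22.75 op 0.0854 q [-15.   0. 117.  -0.  63. -33.]
```

play_rows([
  {"tx": 0.0015, "ty": 0.001, "tz": 0.02, "rx": 0, "ry": 0, "rz": 0, "gripper": 0},
  {"tx": 0.0015, "ty": 0.001, "tz": 0.05, "rx": 0, "ry": 0, "rz": 0, "gripper": 0},
  {"tx": 0.0015, "ty": 0.001, "tz": 0.08, "rx": 0, "ry": 0, "rz": 0, "gripper": 0},
  {"tx": 0.0015, "ty": 0.001, "tz": 0.105, "rx": 0, "ry": 0, "rz": 0, "gripper": 0},
  {"tx": 0.0015, "ty": 0.001, "tz": 0.107, "rx": 0, "ry": 0, "rz": 0, "gripper": 0},
])

```text
clock: 23.25
position: [0.4931, -0.1012, 0.0539]
tool_rot: [[-0.317, 0.949, -0.007], [0.949, 0.317, 0.002], [0.004, -0.007, -1.0]]
wrist_force: [-0.3, -0.0, -0.1]
opening: 0.0855
```

play_rows([
  {"tx": 0, "ty": 0, "tz": 0, "rx": 0, "ry": 0, "rz": 0, "gripper": 0.3},
  {"tx": 0, "ty": 0, "tz": 0, "rx": 0, "ry": 0, "rz": 0, "gripper": 0.5},
  {"tx": 0, "ty": 0, "tz": 0, "rx": 0, "ry": 0, "rz": 0, "gripper": 0.6},
  {"tx": 0, "ty": 0, "tz": 0, "rx": 0, "ry": 0, "rz": 0, "gripper": 1},
  {"tx": 0, "ty": 0, "tz": 0, "rx": 0, "ry": 0, "rz": 0, "gripper": 1},
], squeeze=60)

```text
clock: 23.75
position: [0.4983, -0.1014, 0.0593]
tool_rot: [[-0.319, 0.948, 0.003], [0.948, 0.319, -0.001], [-0.002, 0.003, -1.0]]
wrist_force: [-1.0, -2.7, 6.3]
opening: 0.0554
```

```bash
python3 go.py .4963 -.1005 .055 108.7
```

```text
t [ 0.0015 -0.0016  0.0043] r [ 0.15  0.14 -0.1 ] pos [ 0.4983 -0.1014  0.0593] yaw 108.6 F [-1.  -2.7  6.3] t 23.75 op 0.0554 q [-14.   8. 122.  -0.  50. -33.]
```

play_rows([
  {"tx": 0, "ty": 0, "tz": -0.015, "rx": 0, "ry": 0, "rz": 0, "gripper": 1},
  {"tx": 0, "ty": 0, "tz": -0.035, "rx": 0, "ry": 0, "rz": 0, "gripper": 1},
  {"tx": 0, "ty": 0, "tz": -0.055, "rx": 0, "ry": 0, "rz": 0, "gripper": 1},
  {"tx": 0, "ty": 0, "tz": -0.07, "rx": 0, "ry": 0, "rz": 0, "gripper": 1},
  {"tx": 0, "ty": 0, "tz": -0.07, "rx": 0, "ry": 0, "rz": 0, "gripper": 1},
])

```text
clock: 24.25
position: [0.4983, -0.1007, 0.1296]
tool_rot: [[-0.319, 0.948, 0.004], [0.948, 0.319, -0.001], [-0.002, 0.004, -1.0]]
wrist_force: [-0.2, -0.7, -2.6]
opening: 0.0551
```

```bash
python3 go.py .4315 -.28 .13 88.6
```

```text
t [-0.1486 -0.1205 -0.0006] r [ 0.23  0.08 20.  ] pos [ 0.4983 -0.1007  0.1296] yaw 108.6 F [-0.2 -0.7 -2.6] t 24.25 op 0.0551 q [-14.   3. 119.   0.  59. -33.]
```

play_rows([
  {"tx": -0.03, "ty": -0.024, "tz": 0, "rx": 0, "ry": 0, "rz": 5, "gripper": 1},
  {"tx": -0.06, "ty": -0.048, "tz": 0, "rx": 0, "ry": 0, "rz": 10, "gripper": 1},
  {"tx": -0.09, "ty": -0.072, "tz": 0, "rx": 0, "ry": 0, "rz": 15, "gripper": 1},
  {"tx": -0.12, "ty": -0.096, "tz": 0, "rx": 0, "ry": 0, "rz": 20, "gripper": 1},
  {"tx": -0.1486, "ty": -0.1205, "tz": 0, "rx": 0, "ry": 0, "rz": 20, "gripper": 1},
])

```text
clock: 24.75
position: [0.4286, -0.2804, 0.126]
tool_rot: [[0.026, 1.0, -0.001], [1.0, -0.026, 0.001], [0.001, -0.002, -1.0]]
wrist_force: [0.5, 0.0, -2.9]
opening: 0.0555
```

play_rows([
  {"tx": 0, "ty": 0, "tz": 0, "rx": 0, "ry": 0, "rz": 0, "gripper": 1},
  {"tx": 0, "ty": 0, "tz": 0.01, "rx": 0, "ry": 0, "rz": 0, "gripper": 1},
  {"tx": 0, "ty": 0, "tz": 0.025, "rx": 0, "ry": 0, "rz": 0, "gripper": 1},
  {"tx": 0, "ty": 0, "tz": 0.035, "rx": 0, "ry": 0, "rz": 0, "gripper": 1},
  {"tx": 0, "ty": 0, "tz": 0.035, "rx": 0, "ry": 0, "rz": 0, "gripper": 1},
])

```text
clock: 25.25
position: [0.4283, -0.2774, 0.0895]
tool_rot: [[0.023, 1.0, -0.005], [1.0, -0.023, 0.004], [0.004, -0.005, -1.0]]
wrist_force: [-0.8, -0.6, -3.0]
opening: 0.0551
```

```bash
python3 go.py .4315 -.28 .0643 88.6
```

```text
t [-0.0026  0.0034  0.0252] r [-0.27 -0.2   0.07] pos [ 0.4283 -0.2774  0.0895] yaw 88.67 F [-0.8 -0.6 -3. ] t 25.25 op 0.0551 q [-36.   6. 120.   0.  55. -34.]
```

play_rows([
  {"tx": 0, "ty": 0, "tz": 0.007, "rx": 0, "ry": 0, "rz": 0, "gripper": 1},
  {"tx": 0, "ty": 0, "tz": 0.014, "rx": 0, "ry": 0, "rz": 0, "gripper": 1},
  {"tx": 0, "ty": 0, "tz": 0.02, "rx": 0, "ry": 0, "rz": 0, "gripper": 1},
  {"tx": 0, "ty": 0, "tz": 0.022, "rx": 0, "ry": 0, "rz": 0, "gripper": 1},
  {"tx": 0, "ty": 0, "tz": 0.022, "rx": 0, "ry": 0, "rz": 0, "gripper": 1},
])

```text
clock: 25.75
position: [0.4297, -0.2797, 0.0701]
tool_rot: [[0.025, 1.0, -0.001], [1.0, -0.025, 0.0], [0.0, -0.001, -1.0]]
wrist_force: [-0.2, 0.6, -2.7]
opening: 0.0558
```

play_rows([
  {"tx": 0, "ty": 0, "tz": 0.002, "rx": 0, "ry": 0, "rz": 0, "gripper": 1},
  {"tx": 0, "ty": 0, "tz": 0.004, "rx": 0, "ry": 0, "rz": 0, "gripper": 1},
  {"tx": 0, "ty": 0, "tz": 0.006, "rx": 0, "ry": 0, "rz": 0, "gripper": 1},
  {"tx": 0, "ty": 0, "tz": 0.007, "rx": 0, "ry": 0, "rz": 0, "gripper": 1},
  {"tx": 0, "ty": 0, "tz": 0.007, "rx": 0, "ry": 0, "rz": 0, "gripper": 1},
])

```text
clock: 26.25
position: [0.4301, -0.2801, 0.0644]
tool_rot: [[0.025, 1.0, 0.0], [1.0, -0.025, -0.0], [-0.0, 0.0, -1.0]]
wrist_force: [-2.5, 3.3, 3.8]
opening: 0.0554
```

Touching the floor (3.8 N). Release and retreat.

play_rows([
  {"tx": 0, "ty": 0, "tz": 0, "rx": 0, "ry": 0, "rz": 0, "gripper": 0.25},
  {"tx": 0, "ty": 0, "tz": 0, "rx": 0, "ry": 0, "rz": 0, "gripper": 0},
  {"tx": 0, "ty": 0, "tz": 0, "rx": 0, "ry": 0, "rz": 0, "gripper": 0},
  {"tx": 0, "ty": 0, "tz": 0, "rx": 0, "ry": 0, "rz": 0, "gripper": 0},
])

```text
clock: 26.65
position: [0.4301, -0.28, 0.0636]
tool_rot: [[0.025, 1.0, 0.0], [1.0, -0.025, -0.0], [-0.0, 0.0, -1.0]]
wrist_force: [-0.1, -0.5, 1.6]
opening: 0.0857
```

play_rows([
  {"tx": 0, "ty": 0, "tz": -0.03, "rx": 0, "ry": 0, "rz": 0, "gripper": 0},
  {"tx": 0, "ty": 0, "tz": -0.07, "rx": 0, "ry": 0, "rz": 0, "gripper": 0},
  {"tx": 0, "ty": 0, "tz": -0.12, "rx": 0, "ry": 0, "rz": 0, "gripper": 0},
  {"tx": 0, "ty": 0, "tz": -0.16, "rx": 0, "ry": 0, "rz": 0, "gripper": 0},
  {"tx": 0, "ty": 0, "tz": -0.18, "rx": 0, "ry": 0, "rz": 0, "gripper": 0},
])

```text
clock: 27.15
position: [0.4317, -0.2812, 0.2485]
tool_rot: [[0.025, 1.0, 0.006], [1.0, -0.025, -0.004], [-0.004, 0.006, -1.0]]
wrist_force: [-0.5, -0.7, -0.5]
opening: 0.0854
```

play_rows([
  {"tx": -0.25, "ty": -0.05, "tz": 0, "rx": 0, "ry": 0, "rz": 0, "gripper": 0},
  {"tx": -0.25, "ty": -0.05, "tz": 0, "rx": 0, "ry": 0, "rz": 0, "gripper": 0},
  {"tx": -0.25, "ty": -0.05, "tz": 0, "rx": 0, "ry": 0, "rz": 0, "gripper": 0},
  {"tx": -0.25, "ty": -0.05, "tz": 0, "rx": 0, "ry": 0, "rz": 0, "gripper": 0},
  {"tx": -0.25, "ty": -0.05, "tz": 0, "rx": 0, "ry": 0, "rz": 0, "gripper": 0},
])

```text
clock: 27.65
position: [0.3743, -0.5256, 0.2435]
tool_rot: [[0.025, 1.0, 0.0], [1.0, -0.025, -0.0], [-0.0, 0.0, -1.0]]
wrist_force: [0.7, 0.4, -1.4]
opening: 0.0854
```

play_rows([
  {"tx": 0, "ty": 0, "tz": 0, "rx": 0, "ry": 0, "rz": 0, "gripper": 0},
  {"tx": 0, "ty": 0, "tz": 0, "rx": 0, "ry": 0, "rz": 0, "gripper": 0},
  {"tx": 0, "ty": 0, "tz": 0, "rx": 0, "ry": 0, "rz": 0, "gripper": 0},
])

```text
clock: 27.95
position: [0.375, -0.5229, 0.2431]
tool_rot: [[0.024, 1.0, -0.0], [1.0, -0.024, 0.001], [0.001, -0.0, -1.0]]
wrist_force: [-0.3, -0.2, 0.0]
opening: 0.0856
```

Run:
```python
from h import *
d=arm.snapshot("top");e=arm.snapshot("scene");s=arm.sense();print(s["position"],s["wrist_force"])
cv2.imwrite("pics/p9.png",np.hstack([cv2.resize(e["pixels"][110:310,130:380,::-1],None,fx=1.6,fy=1.6),cv2.resize(d["pixels"][130:330,220:470,::-1],None,fx=1.6,fy=1.6)]))
```

```text
[ 0.37541725 -0.52245008  0.24360524] [0.30081503 0.01394975 0.83605649]
```

View pics/p9.png

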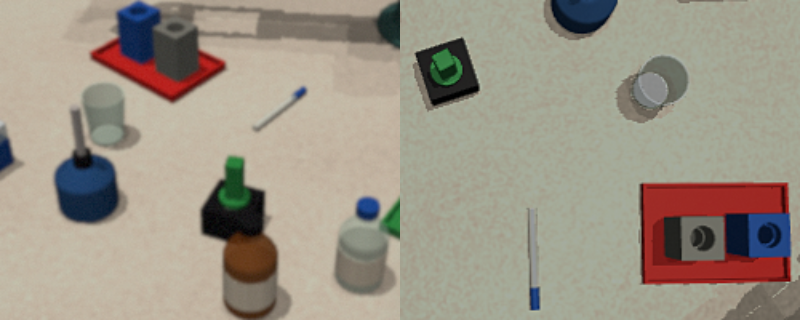

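```bash
python3 -c "
from workcell import arm
print(arm.sign_off())"
```

```text
the job is handed in; nothing more can be done
None
```

Both holders failed the gauge check and now stand upright in the red tray. The gauge is back in its stand, and I handed the job in at about 28 s on the robot's clock.

- **Blue holder:** the gauge stopped about 17 mm deep, with the collar well clear of the top. It stopped at the same depth on two pushes (28 N and 20 N).
- **Grey holder:** the gauge stopped about 41 mm deep on both pushes (35 N and 31 N), so this one is close. The collar stood clear by about 3.5 mm according to the arm's height reading and 3.6–4.8 mm in the camera picture. The either-tray band starts at 41.5 mm, so red should be right even if the true depth is slightly more.
- **Last checks:** the final pictures show both holders side by side in the red tray with their bores up. The gauge is seated in its stand, and the bystanders in view (burner, beaker, pen and both bottles) look unmoved. By eye only; I did not re-measure any of this. Each holder touched the tray floor with about 4 N before I released it.
- **Disagreement:** arm readings lagged or overshot by up to about 9 mm during moves. I re-read or corrected the position before grips and insertions.

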